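# Empty the tumbling basket of blasted wheelsets

### The job

The tumbling basket on the stand holds freshly blasted model wheelsets that are to be shaken out into the grey tray. To get ready, lift the brown model goods van that is in the way onto the free half of the display board beside the other van, slide the tray by its grip from its rubber mat to right under the basket, and draw the bolt that locks the basket (its knob must be lifted over a ridge before it will slide); then turn the basket upside down with its crank and rock it to and fro until every wheelset has dropped through the slot into the tray. When it is empty, swing the basket upright against its stop, shoot the bolt fully home and let it down behind its ridge, and slide the tray with all the wheelsets back onto the middle of its mat; leave the other van, the jar and the brush alone.

Things in the scene. Friction and masses are not known exactly. Their poses are not given: they have to be found in the camera images.
- under_basket (a point): point on the table right under the basket's middle, fixed to the grey stand that is bolted down. y axis: along the basket's turning axis; -y towards pedestal and crank, +y to the open side where the tray slides in; x roughly away from the robot. Pedestal: x -32 to 32, y -105 to -165 mm, 200 mm high; foot plate x -85 to 85, y -93 to -183 mm. Nothing else is under the basket
- basket (a joint): angle of the wire basket about its level axis: 0 = upright, slot on top, against a stop; pi = upside down, slot facing down; far stop 4.0. As it grows the crank handle swings from the bottom towards the robot and up to the top. The stiff bearing (0.15 N m) keeps it where it is left. The bolt locks it at 0
- basket_axis (a point): middle of the basket, on its turning axis, 165 mm above the table. Box of steel wire one can see through, outside 150 (x) x 106 (y) x 90 (z) mm, inside 140 x 96 x 82; its corners come down to 78 mm above the table while it turns. Axes turn with the basket
- slot (a point): middle of the slot, on the outer face of the sheet-metal lid, 45 mm from the axis. The slot is 36 mm wide (x), 86 mm long (y, parallel to the axis), with a 2.5 mm lip turned inwards on both long edges: a wheelset drops out when its axle lines up with the slot as the basket is rocked briskly 0.4 to 0.8 rad either side of upside down; one that stays crosswise comes loose if the basket is swung well back (to 1.2 rad) and over again
- crank_handle (a point): middle of the crank's black handle: a freely turning sleeve along the stand's y, 18 mm diameter, 78 mm long (47 mm of it towards the arm, 31 mm to the free end), 237 mm from the basket's middle towards the stand's -y. With the basket at angle q: stand x = -70 sin q, height = 165 - 70 cos q (mm). It can be pinched from above at any angle; the crank arm is 49 mm nearer the stand
- bolt (a joint): travel of the locking bolt along the stand's -y, away from the basket: 0 = home in the fork on the basket's flange (locked), 0.030 m = fully drawn. A tooth under it meets a ridge 6.5 mm high after 2 mm of travel and is past it from 18 mm on, both ways, so it slides only while lifted
- bolt_lift (a joint): lift of the bolt above its seat, 0 to 0.013 m; 0.008 clears the ridge; it sinks back by its weight and a light spring (about 2 N in all)
- bolt_knob (a point): centre of the bolt's upright black knob, 22 mm diameter, 40 mm tall (20 mm above and below this point), on top of the pedestal; the steel bar it stands on is 12 mm square and lies right under the knob along the stand's y. At home it is 240 mm above the table
- tray_mid (a point): middle of the inner floor of the open grey plastic tray, 200 (x) x 160 (y) x 45 mm high, walls and floor 4 mm, 0.3 kg; axes are the tray's own. It is loose and slides on the table
- tray_grip (a point): centre of the tray's grip: an upright block on its +y side, 14 mm thick (x), 60 mm long (y), 32 mm tall (8 to 40 mm above the table), its centre 113 mm from the tray's middle
- mat (a point): middle of the flat black rubber mat, 270 (x) x 240 (y) mm, under 1 mm thick, on the table: the tray's place
- van_mid (a point): middle (half-way up) of the loose brown model goods van that stands between the tray and the basket: 174 long (its x) x 58 wide (its y) x 78 mm high, origin 39 mm above its wheels, 0.25 kg; the body's sides are flat and 56 mm apart
- board_spot (a point): middle of the free half of the purple display board, on its upper face; the board is fixed, 240 (its x) x 260 (its y) x 6 mm; the other van stands along x 125 mm from this point to the board's -y. The brown van goes here, upright, along the board's x
- van2_mid (a point): middle of the other, green model van on the board, same size; leave it alone
- jar: amber glass jar with steel cap, 56 mm diameter, 75 mm high, on the table beyond the board; leave it alone
- brush: hand brush, 170 mm long, lying on the table; leave it alone
- wheelset0: steel model wheelset (two 31 mm wheels on an axle, 70 mm long along its own y, 0.07 kg), origin at its centre; it starts in the basket or is absent (None): two to four are there
- wheelset1: steel model wheelset (two 31 mm wheels on an axle, 70 mm long along its own y, 0.07 kg), origin at its centre; it starts in the basket or is absent (None): two to four are there
- wheelset2: steel model wheelset (two 31 mm wheels on an axle, 70 mm long along its own y, 0.07 kg), origin at its centre; it starts in the basket or is absent (None): two to four are there
- wheelset3: steel model wheelset (two 31 mm wheels on an axle, 70 mm long along its own y, 0.07 kg), origin at its centre; it starts in the basket or is absent (None): two to four are there

How it is judged:
By the outcome, as a careful person would: the job done as asked, in the order asked, and still so for the second after the job is handed in, with the robot touching nothing.
Of wheelset0, wheelset1, wheelset2, wheelset3 only 2 to 4 are there at a start; the rules pass over those that are not, and their reading is None.
At some moment in a run one of tray may be knocked a few centimetres aside while the robot is not near it.
Once in a run the grip may slacken for a moment while it holds something.
It also fails if it takes over 208 s, if anything falls off the work surface, if the arm or the gripper's body presses on something with over 40 N, if the wrist force passes 120 N, or if a joint passes its speed limit or range.

### The arm

A 6-joint arm with a two-finger parallel gripper is mounted at the origin on the work surface. World frame = base frame: x ahead of the robot, y to its left, z up, the work surface at z = 0. Lengths are in m, angles in rad, forces in N, time in s.
With the tool pointing down it reaches from about 0.15 to 0.775 m from the base axis. Payload 6.1 kg.
Tool frame: the origin (TCP) lies on the centre line of the jaws, within the pads' length; the fingertips stand 22 mm ahead of it and the grasp point (between the pads) lies 3 mm ahead of it (tip_extent is the distance from the TCP to the fingertips, in m); z points along the fingers, x is the direction in which the jaws open and shut, and the axes are right-handed (so a half turn about z gives the same grasp; the last joint's range is limited). The gripper opens to 85 mm and grips with 20 to 120 N. Pads are 22 mm wide; open, the fingers measure 114 mm over their backs; the gripper's body (76 mm by 85 mm) begins 54 mm behind the grasp point. The pads swing forward as they close: fully open they stand 13 mm farther back than shut.
Start: joints at [-1.265, 0.126, -0.04, 1.405, 0, 1.571], TCP at [0.158, -0.501, 0.225] pointing down, gripper open.
Joint ranges: [-2.72, 2.72], [-0.95, 1.95], [-1.27, 1.35], [-1.78, 2.02], [-1.46, 1.47], [-3.14, 3.14]. Speed limits (rad/s): [2.39, 2.39, 3.01, 3.14, 3.14, 3.14].

### API

Orientations are given as [roll, pitch, yaw] about the fixed x, y, z axes, in that order (R = Rz(yaw) Ry(pitch) Rx(roll)).
In Python, from rig import * gives the robot as it stands.
- The arm moves only by the shell command python3 -m creep 'ROWS'. ROWS is JSON, a list of rows, each an object with "gripper": the finger opening in m, from 0 to 0.0854; "offset": the shift along the world's x, y, z in m, a list of three; "spin": the turn about the world's z in rad. In form: [{"gripper": gripper, "offset": [x, y, z], "spin": spin}, ...]. A call has 1 to 10 rows; each row is the pose to reach, as a shift and turn from the pose commanded when the call began; what a row does not reach only later rows make up. A row lasts 1/8 s, in which the tool goes at most 62.5 mm and 10.7 degrees, less where a joint would pass 70% of its speed; a pose out of reach is approached as far as the arm can. A call with a gripper value outside its range is refused whole. The fingers move at their own pace and stop on an object; the grip force is fixed at half the most. Time passes only in rows, so rows that repeat a pose let the fingers close. It gives the time, the measured TCP pose, the force and the opening at its end, in the units of the state.
- read_state(): the state, without advancing time (a new reading comes with each control period).
- grab_frame(name): name is "side" or "top" or "wrist"; returns a dict with "img" (400x640x3 uint8, blue, green, red), "camera_matrix" (3x3 intrinsics, pixels), "extrinsics" (4x4, takes a point from world to camera coordinates). Camera axes: x right, y up, looking along -z (the intrinsics and any distortion apply to the point x, -y, -z); pixel columns grow to the right and rows downward; lengths in m; the calibration is good to about 2 mm. A picture is of the moment at which its call begins. There is no depth.
- finish_job(): hands the job in, once; it reports no verdict.
The state is a dict: "clock": time; "joints": joint angles; "qd": joint speeds; "joint_efforts": joint torques, N m; "tcp_pos": TCP position; "ee_rot": TCP orientation; "ft_force": force on the tool from outside, world axes, zero at the start; "moment": the same for the moment, N m; "width": finger opening in m.
Only numpy, scipy, OpenCV 4.12 (cv2) and the standard library are available. Lean on these libraries where they do the work, as an engineer would, in place of code of your own. Each camera call takes 0.05 s, during which the arm holds its last target.

## Working session

There is one attempt and no reset: what is moved stays moved. The work goes in short steps, Python scripts to look and compute and a shell command to move; the robot and the scene stay as the last step left them, time stands still between calls to the robot, and variables do not carry over. Pictures are saved under pics/ and viewed, and the job is handed in when it is done.

```bash
ls; mkdir -p pics; cat > h.py <<'E'
from rig import *
import numpy as np, cv2
def snap(n,fn,crop=None,s=1):
    f=grab_frame(n); np.savez('pics/'+fn+'.npz',K=f['camera_matrix'],E=f['extrinsics'],img=f['img'],d=np.array(f.get('distortion',0)))
    im=f['img']
    if crop: x0,y0,x1,y1=crop; im=im[y0:y1,x0:x1]
    if s!=1: im=cv2.resize(im,None,fx=s,fy=s,interpolation=cv2.INTER_CUBIC)
    cv2.imwrite('pics/'+fn+'.png',im); return f
def crop(src,fn,c,s):
    im=np.load('pics/'+src+'.npz')['img']; x0,y0,x1,y1=c
    cv2.imwrite('pics/'+fn+'.png',cv2.resize(im[y0:y1,x0:x1],None,fx=s,fy=s,interpolation=cv2.INTER_CUBIC))
def unproj(src,uv,z):
    d=np.load('pics/'+src+'.npz');K,E=d['K'],d['E']
    R,t=E[:3,:3],E[:3,3]; c=-R.T@t
    p=np.linalg.solve(K,[uv[0],uv[1],1.]); r=R.T@np.array([p[0],-p[1],-p[2]])
    return c+r*(z-c[2])/r[2]
def proj(src,X):
    d=np.load('pics/'+src+'.npz');K,E=d['K'],d['E']
    p=E[:3,:3]@np.array(X)+E[:3,3]; q=K@np.array([p[0],-p[1],-p[2]]); return q[:2]/q[2]
E
python3 - <<'E'
from h import *
for n in ('side','top','wrist'):
    f=snap(n,n+'0'); print(n,[k for k in f],f['camera_matrix'].tolist(),np.round(f['extrinsics'],3).tolist())
print(read_state())
E
```

```text
pics
side ['img', 'camera_matrix', 'extrinsics'] [[441.0089158543054, 0.0, 314.3647504173828], [0.0, 441.0089158543054, 203.45043046100028], [0.0, 0.0, 1.0]] [[-0.99, -0.138, -0.009, 0.456], [0.074, -0.586, 0.807, -0.179], [-0.117, 0.798, 0.591, -1.216], [0.0, 0.0, 0.0, 1.0]]
top ['img', 'camera_matrix', 'extrinsics'] [[412.1479654602077, 0.0, 317.1501757448293], [0.0, 412.1479654602077, 197.28772080987744], [0.0, 0.0, 1.0]] [[-0.017, -1.0, -0.003, -0.016], [0.998, -0.017, 0.065, -0.47], [-0.065, -0.002, 0.998, -1.386], [0.0, 0.0, 0.0, 1.0]]
wrist ['img', 'camera_matrix', 'extrinsics'] [[287.49810876977926, 0.0, 323.4628238348773], [0.0, 287.49810876977926, 198.679945053012], [0.0, 0.0, 1.0]] [[0.301, -0.954, -0.002, -0.524], [0.919, 0.291, -0.265, 0.034], [0.254, 0.078, 0.964, -0.379], [0.0, 0.0, 0.0, 1.0]]
{'clock': 0.15, 'joints': array([-1.26497237e+00,  1.26261011e-01, -4.03820657e-02,  1.40540752e+00,
        2.41709162e-05,  1.57081824e+00]), 'qd': array([-0.00062898, -0.00203176,  0.00277423, -0.00196505,  0.00014023,
       -0.00085625]), 'joint_efforts': array([-3.32993390e-03, -4.36273456e+01,  3.53150332e+01,  1.35190896e-02,
       -1.79965409e-04,  2.17424542e-05]), 'tcp_pos': array([ 0.15797388, -0.50032205,  0.22419433]), 'ee_rot': array([-3.14156851e+00,  1.25426890e-03, -1.26499428e+00]), 'ft_force': array([-1.01195229, -0.39019713,  0.66577674]), 'moment': array([ 0.06533773, -0.04394674,  0.00794425]), 'width': 0.0853599129481881}
```

View pics/top0.png

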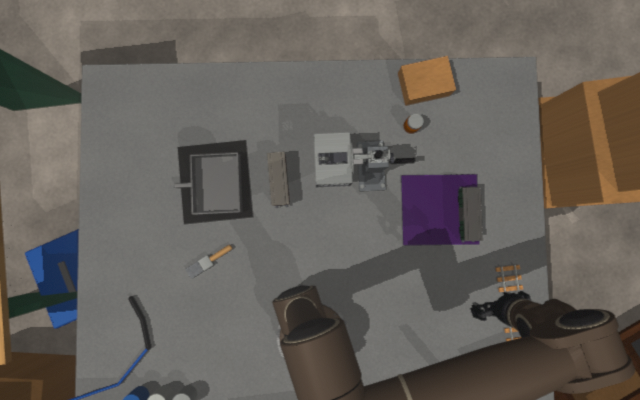

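View pics/side0.png

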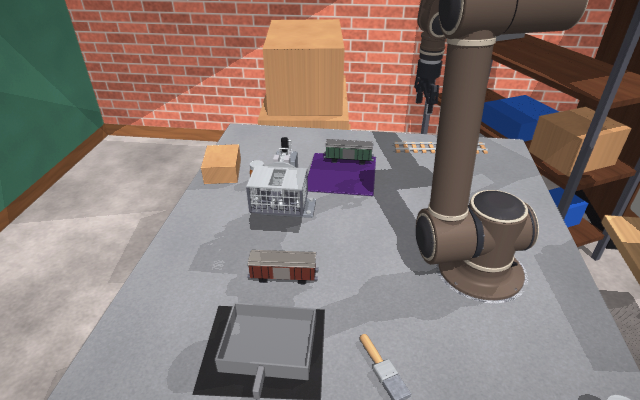

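View pics/wrist0.png

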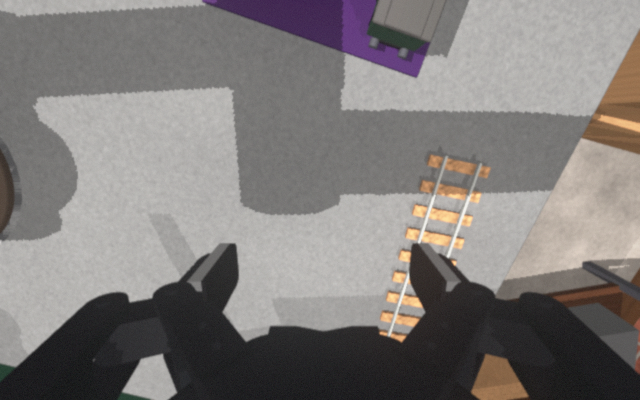

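The top view shows the tray on its mat at about (215,182), the van at (279,178), the basket at (333,158), the crank and pedestal at 375–410, the board at (440,210), the green van at (472,212) and the jar at (414,123).

```bash
python3 - <<'E'
from h import *
crop('top0','c1',(170,130,300,230),6)
crop('top0','c2',(300,110,500,260),4)
E
```

```text
(no output)
```

View pics/c1.png

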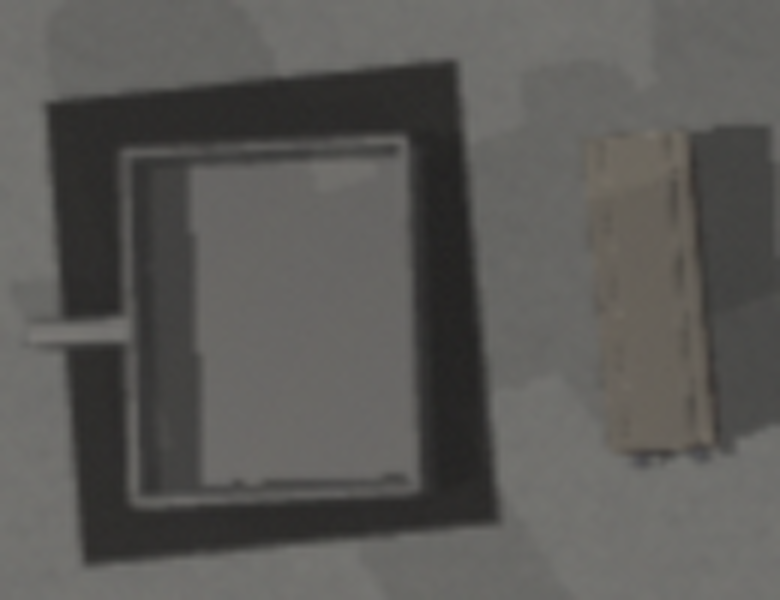

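View pics/c2.png

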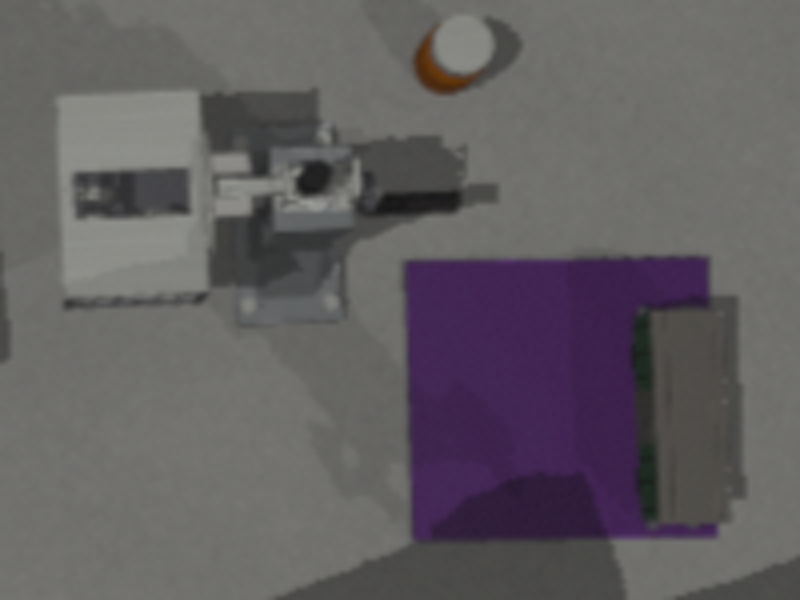

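```bash
cat >> h.py <<'E'
def cp(src,pts,o,s,z): return np.array([unproj(src,((u+.5)/s-.5+o[0],(v+.5)/s-.5+o[1]),z)[:2] for u,v in pts])
E
python3 - <<'E'
from h import *
np.set_printoptions(precision=4,suppress=True)
def q(nm,pts,o,s,z):
    P=cp('top0',pts,o,s,z); e=np.roll(P,-1,0)-P
    print(nm,P.tolist() if 0 else P.mean(0),'len',np.linalg.norm(e,axis=1),'ang',np.degrees(np.arctan2(e[:,1],e[:,0])))
o1=(170,130);o2=(300,110)
q('mat',[(48,102),(457,62),(498,520),(86,563)],o1,6,.0)
q('tray',[(122,148),(410,133),(425,493),(132,507)],o1,6,.045)
q('van',[(585,135),(690,130),(715,447),(617,455)],o1,6,.072)
q('board',[(405,260),(709,257),(718,537),(413,541)],o2,4,.006)
q('lid',[(57,93),(198,90),(209,293),(65,296)],o2,4,.21)
q('slot',[(73,172),(189,168),(191,213),(75,218)],o2,4,.21)
q('green',[(648,310),(722,307),(730,522),(655,525)],o2,4,.072)
print(cp('top0',[(317,178)],o2,4,.26), cp('top0',[(370,201),(460,200)],o2,4,.104),cp('top0',[(25,333)],o1,6,.04),cp('top0',[(463,45)],o2,4,.075))
E
```

```text
mat [0.5321 0.3276] len [0.2374 0.266  0.2364 0.2674] ang [ -85.3526 -175.2707   94.9802    4.9519]
tray [0.5221 0.3164] len [0.1612 0.2015 0.1624 0.2008] ang [ -87.9908 -177.891    91.7569    1.763 ]
van [0.5312 0.1025] len [0.0576 0.1745 0.0534 0.1765] ang [ -88.2487 -176.2124   93.6913    5.1354]
board [ 0.4227 -0.4422] len [0.2607 0.239  0.2587 0.2399] ang [-90.4234 179.4065  89.7813  -0.1127]
lid [ 0.5729 -0.0719] len [0.1043 0.1509 0.1056 0.1508] ang [ -89.7739 -178.201    90.2097    1.2848]
slot [ 0.5728 -0.0717] len [0.0855 0.0334 0.0854 0.0342] ang [ -89.0072 -178.7228   91.4903    1.4861]
green [ 0.4046 -0.5257] len [0.0604 0.1747 0.0607 0.1747] ang [-88.6574 179.6695  91.3119  -0.4276]
[[ 0.5729 -0.2006]] [[ 0.5799 -0.2661]
 [ 0.5795 -0.3381]] [[0.5174 0.4557]] [[ 0.7125 -0.3516]]
```

```bash
python3 -m creep '[{"gripper":0.085,"offset":[0.04,0.04,0.03],"spin":0.17},{"gripper":0.085,"offset":[0.08,0.085,0.04],"spin":0.34},{"gripper":0.085,"offset":[0.12,0.13,0.04],"spin":0.51},{"gripper":0.085,"offset":[0.155,0.18,0.04],"spin":0.68},{"gripper":0.085,"offset":[0.185,0.23,0.04],"spin":0.85},{"gripper":0.085,"offset":[0.205,0.285,0.04],"spin":1.02},{"gripper":0.085,"offset":[0.22,0.34,0.04],"spin":1.19},{"gripper":0.085,"offset":[0.23,0.40,0.04],"spin":1.36},{"gripper":0.085,"offset":[0.24,0.46,0.04],"spin":1.53},{"gripper":0.085,"offset":[0.25,0.52,0.04],"spin":1.70}]'
```

```text
clock: 1.4
tcp_pos: [0.4079, 0.0213, 0.2648]
ee_rot: [3.141, -0.0, 0.44]
ft_force: [0.7, -0.5, 0.4]
width: 0.0852
```

```bash
python3 -m creep '[{"gripper":0.085,"offset":[0.02,0.04,0],"spin":0.17},{"gripper":0.085,"offset":[0.05,0.08,0],"spin":0.34},{"gripper":0.085,"offset":[0.09,0.082,0],"spin":0.51},{"gripper":0.085,"offset":[0.123,0.082,0],"spin":0.68},{"gripper":0.085,"offset":[0.123,0.082,0],"spin":0.85},{"gripper":0.085,"offset":[0.123,0.082,0],"spin":1.02},{"gripper":0.085,"offset":[0.123,0.082,-0.02],"spin":1.19},{"gripper":0.085,"offset":[0.123,0.082,-0.04],"spin":1.21},{"gripper":0.085,"offset":[0.123,0.082,-0.04],"spin":1.21}]'
python3 - <<'E'
from h import *
snap('wrist','w1')
for z in (0.078,): print(proj('w1',[.531,.1025,z]),proj('w1',[.6,.1025,z]),proj('w1',[.531,.2,z]))
E
```

```text
clock: 2.52
tcp_pos: [0.5301, 0.1012, 0.2231]
ee_rot: [-3.138, 0.0, 1.645]
ft_force: [0.2, 0.4, -0.1]
width: 0.0852
[324.5327628  187.29456149] [319.90511832 247.60038688] [416.49325882 193.92871095]
```

View pics/w1.png

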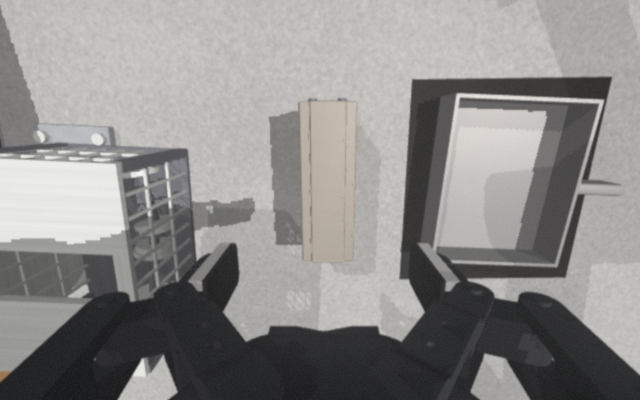

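```bash
python3 - <<'E'
from h import *
for z in (.065,.078):
  P=np.array([unproj('w1',u,z) for u in [(301,101),(356,101),(353,261),(304,261)]]);print(P[:,:2].round(4).tolist(),P.mean(0))
M=np.array([unproj('w1',u,0) for u in [(412,79),(611,78),(566,276),(401,278)]]);print(M[:,:2].round(4).tolist(),M.mean(0))
E
```

```text
[[0.4461, 0.0722], [0.442, 0.1279], [0.6202, 0.1429], [0.6245, 0.0853]] [0.53321752 0.10707361 0.065     ]
[[0.4469, 0.0732], [0.443, 0.1266], [0.6136, 0.1409], [0.6177, 0.0858]] [0.53029168 0.10662556 0.078     ]
[[0.4073, 0.1994], [0.3885, 0.4386], [0.6543, 0.4627], [0.6751, 0.2248]] [0.53131407 0.33136656 0.        ]
```

```bash
python3 -m creep '[{"gripper":0.085,"offset":[0,0.003,-0.05],"spin":0.008},{"gripper":0.085,"offset":[0,0.003,-0.1],"spin":0.008},{"gripper":0.085,"offset":[0,0.003,-0.14],"spin":0.008},{"gripper":0.085,"offset":[0,0.003,-0.17],"spin":0.008},{"gripper":0.085,"offset":[0,0.003,-0.175],"spin":0.008},{"gripper":0.04,"offset":[0,0.003,-0.175],"spin":0.008},{"gripper":0.04,"offset":[0,0.003,-0.175],"spin":0.008},{"gripper":0.04,"offset":[0,0.003,-0.175],"spin":0.008},{"gripper":0.04,"offset":[0,0.003,-0.175],"spin":0.008},{"gripper":0.04,"offset":[0,0.003,-0.175],"spin":0.008}]'
```

```text
clock: 3.82
tcp_pos: [0.5324, 0.1048, 0.0522]
ee_rot: [3.138, -0.001, 1.653]
ft_force: [-1.3, 1.2, 5.0]
width: 0.0561
```

```bash
python3 -m creep '[{"gripper":0.04,"offset":[0,0,0.03],"spin":0},{"gripper":0.04,"offset":[-0.04,0,0.05],"spin":0},{"gripper":0.04,"offset":[-0.09,0,0.055],"spin":0},{"gripper":0.04,"offset":[-0.135,-0.03,0.055],"spin":0},{"gripper":0.04,"offset":[-0.165,-0.08,0.055],"spin":-0.03},{"gripper":0.04,"offset":[-0.17,-0.14,0.055],"spin":-0.05},{"gripper":0.04,"offset":[-0.17,-0.195,0.055],"spin":-0.08},{"gripper":0.04,"offset":[-0.17,-0.25,0.055],"spin":-0.085},{"gripper":0.04,"offset":[-0.17,-0.305,0.055],"spin":-0.085},{"gripper":0.04,"offset":[-0.17,-0.36,0.055],"spin":-0.085}]'
```

```text
clock: 5.08
tcp_pos: [0.3609, -0.2577, 0.1057]
ee_rot: [3.14, 0.001, 1.567]
ft_force: [0.7, 0.2, -3.4]
width: 0.056
```

```bash
python3 - <<'E'
from h import *
snap('wrist','w2');snap('top','t2'); crop('t2','t2c',(360,130,520,270),5)
E
```

```text
(no output)
```

View pics/w2.png

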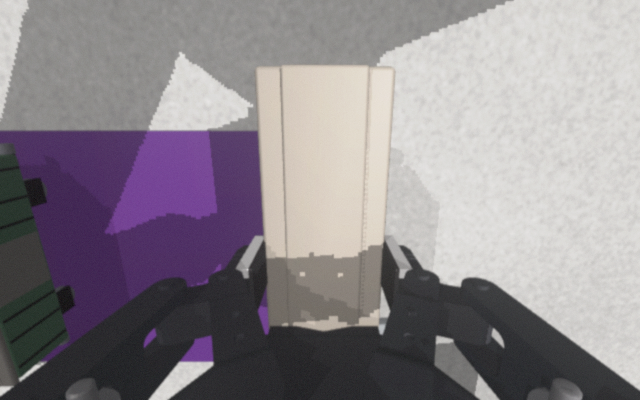

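View pics/t2c.png

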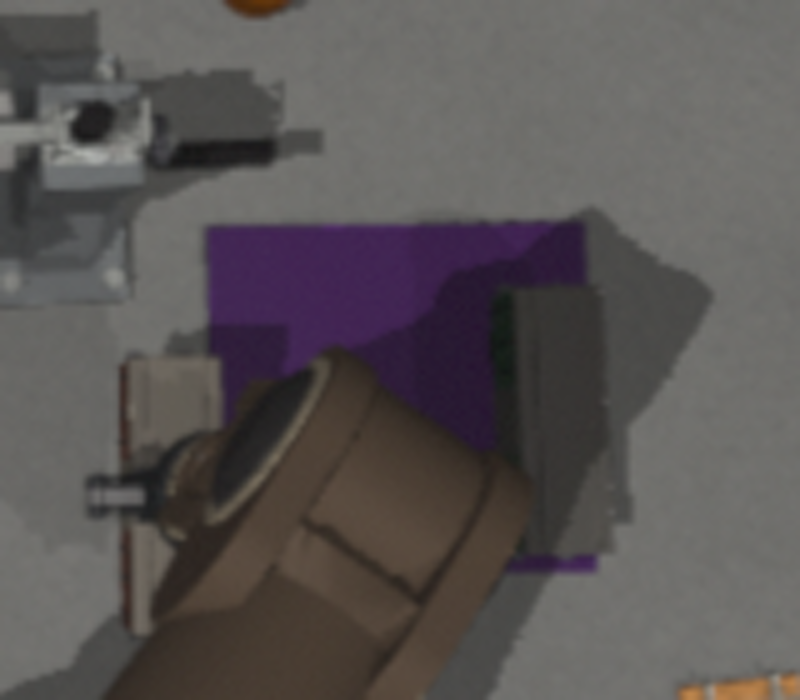

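```bash
python3 - <<'E'
from h import *
for u in [(45,192),(73,298)]: print(unproj('w2',u,.02),unproj('w2',u,.03))
for u in [(100,131),(250,131),(190,361)]: print(unproj('w2',u,.006))
# t2c green wheels side edges
print(cp('t2',[(493,290),(500,430)],(360,130),5,.02), cp('t2',[(515,288),(598,285),(612,552),(527,556)],(360,130),5,.084).mean(0))
E
```

```text
[ 0.35208705 -0.49234702  0.02      ] [ 0.34961092 -0.48234286  0.03      ]
[ 0.45453444 -0.49282262  0.02      ] [ 0.44769852 -0.48279823  0.03      ]
[ 0.30268711 -0.44605114  0.006     ]
[ 0.30312062 -0.31943414  0.006     ]
[ 0.54130985 -0.40032868  0.006     ]
[[ 0.4941875  -0.50265929]
 [ 0.39928083 -0.50364981]] [ 0.40426158 -0.52251302]
```

```bash
python3 -m creep '[{"gripper":0.04,"offset":[0.02,-0.05,0],"spin":0},{"gripper":0.04,"offset":[0.04,-0.1,0],"spin":0},{"gripper":0.04,"offset":[0.058,-0.129,0],"spin":0},{"gripper":0.04,"offset":[0.058,-0.129,-0.02],"spin":0},{"gripper":0.04,"offset":[0.058,-0.129,-0.035],"spin":0},{"gripper":0.04,"offset":[0.058,-0.129,-0.042],"spin":0},{"gripper":0.04,"offset":[0.058,-0.129,-0.046],"spin":0},{"gripper":0.04,"offset":[0.058,-0.129,-0.046],"spin":0}]'
```

```text
clock: 6.18
tcp_pos: [0.4191, -0.3844, 0.0591]
ee_rot: [3.141, 0.0, 1.568]
ft_force: [-1.0, -0.8, -2.5]
width: 0.0558
```

```bash
python3 -m creep '[{"gripper":0.04,"offset":[0,-0.001,-0.001],"spin":0},{"gripper":0.04,"offset":[0,-0.001,-0.002],"spin":0},{"gripper":0.04,"offset":[0,-0.001,-0.002],"spin":0}]'
```

```text
clock: 6.55
tcp_pos: [0.4194, -0.3859, 0.0582]
ee_rot: [3.14, 0.001, 1.568]
ft_force: [-2.4, 1.8, 5.6]
width: 0.056
```

```bash
python3 -m creep '[{"gripper":0.085,"offset":[0,-0.001,-0.002],"spin":0},{"gripper":0.085,"offset":[0,-0.001,-0.002],"spin":0},{"gripper":0.085,"offset":[0,-0.001,-0.002],"spin":0},{"gripper":0.085,"offset":[0,-0.001,0.03],"spin":0},{"gripper":0.085,"offset":[0,-0.001,0.085],"spin":0},{"gripper":0.085,"offset":[-0.03,0.03,0.13],"spin":-0.05},{"gripper":0.085,"offset":[-0.05,0.08,0.14],"spin":-0.2},{"gripper":0.085,"offset":[-0.06,0.14,0.14],"spin":-0.35},{"gripper":0.085,"offset":[-0.06,0.2,0.14],"spin":-0.5},{"gripper":0.085,"offset":[-0.06,0.26,0.14],"spin":-0.65}]'
python3 - <<'E'
from h import *
snap('top','t3');crop('t3','t3c',(360,130,520,270),5)
E
```

```text
clock: 7.8
tcp_pos: [0.3589, -0.1272, 0.1971]
ee_rot: [3.14, -0.001, 0.92]
ft_force: [2.1, -0.5, -0.3]
width: 0.0851
```

View pics/t3c.png

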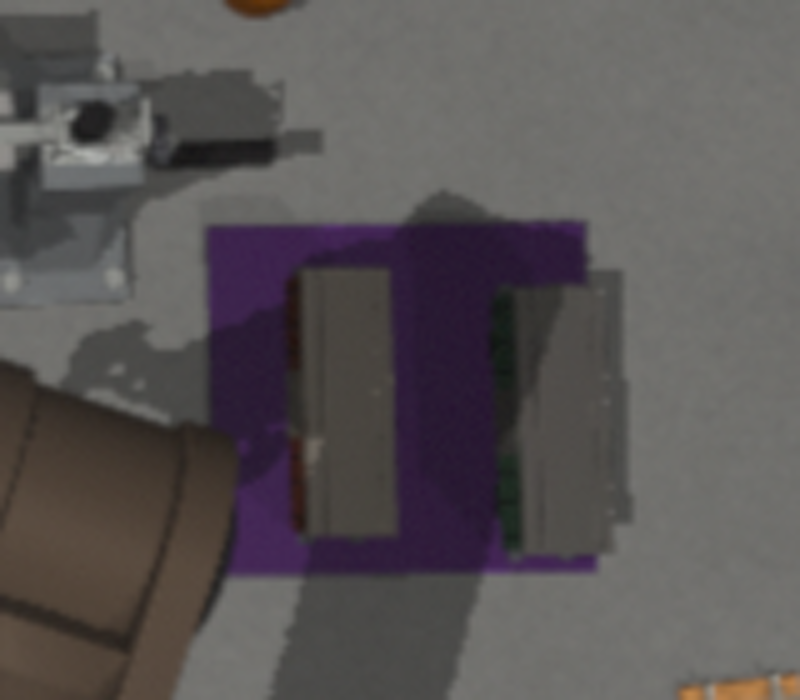

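```bash
python3 -m creep '[{"gripper":0.085,"offset":[0.0,0.06,0],"spin":-0.15},{"gripper":0.085,"offset":[0.0,0.12,0],"spin":-0.3},{"gripper":0.085,"offset":[0.01,0.18,0],"spin":-0.45},{"gripper":0.085,"offset":[0.03,0.235,0],"spin":-0.6},{"gripper":0.085,"offset":[0.05,0.29,0],"spin":-0.75},{"gripper":0.085,"offset":[0.075,0.345,0],"spin":-0.88},{"gripper":0.085,"offset":[0.1,0.4,0],"spin":-0.88},{"gripper":0.085,"offset":[0.125,0.45,0],"spin":-0.88},{"gripper":0.085,"offset":[0.145,0.5,0],"spin":-0.88},{"gripper":0.085,"offset":[0.16,0.55,0],"spin":-0.88}]'
python3 - <<'E'
from h import *
snap('top','t4');crop('t4','t4c',(150,120,300,240),5)
E
```

```text
clock: 9.1
tcp_pos: [0.5178, 0.416, 0.1965]
ee_rot: [3.142, -0.0, 0.046]
ft_force: [0.5, 0.5, 0.5]
width: 0.085
```

View pics/t4c.png

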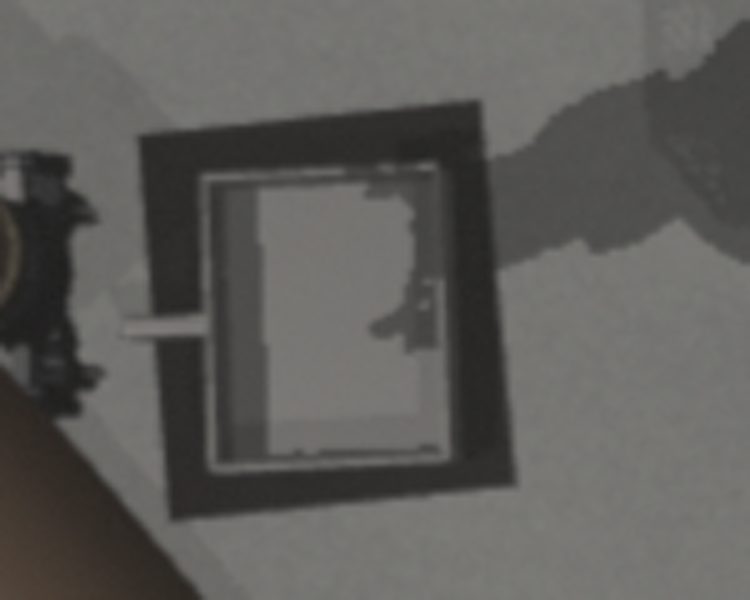

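```bash
python3 -m creep '[{"gripper":0.085,"offset":[0,0.02,-0.05],"spin":-0.01},{"gripper":0.085,"offset":[0,0.02,-0.1],"spin":-0.01},{"gripper":0.085,"offset":[0,0.02,-0.14],"spin":-0.01},{"gripper":0.085,"offset":[0,0.02,-0.16],"spin":-0.01},{"gripper":0.085,"offset":[0,0.02,-0.165],"spin":-0.01},{"gripper":0.0,"offset":[0,0.02,-0.165],"spin":-0.01},{"gripper":0.0,"offset":[0,0.02,-0.165],"spin":-0.01},{"gripper":0.0,"offset":[0,0.02,-0.165],"spin":-0.01},{"gripper":0.0,"offset":[0,0.02,-0.165],"spin":-0.01},{"gripper":0.0,"offset":[0,0.02,-0.165],"spin":-0.01}]'
```

```text
clock: 10.4
tcp_pos: [0.5172, 0.4343, 0.0328]
ee_rot: [-3.141, -0.001, 0.036]
ft_force: [-0.9, -0.5, 5.0]
width: 0.0088
```

```bash
python3 - <<'E'
from h import *
snap('wrist','w5');print(read_state()['width'])
E
```

```text
0.009047478248779857
```

View pics/w5.png

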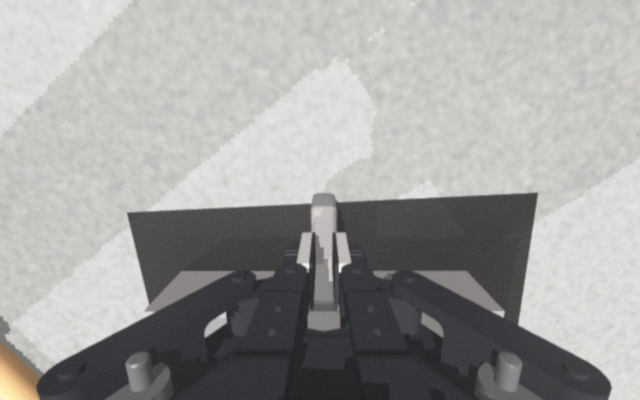

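```bash
python3 -m creep '[{"gripper":0.0,"offset":[0.003,-0.02,0],"spin":0},{"gripper":0.0,"offset":[0.008,-0.06,0],"spin":0},{"gripper":0.0,"offset":[0.014,-0.1,0],"spin":0},{"gripper":0.0,"offset":[0.02,-0.14,0],"spin":0},{"gripper":0.0,"offset":[0.025,-0.18,0],"spin":0},{"gripper":0.0,"offset":[0.03,-0.22,0],"spin":0},{"gripper":0.0,"offset":[0.035,-0.26,0],"spin":-0.005},{"gripper":0.0,"offset":[0.042,-0.30,0],"spin":-0.01},{"gripper":0.0,"offset":[0.048,-0.335,0],"spin":-0.01},{"gripper":0.0,"offset":[0.053,-0.36,0],"spin":-0.01}]'
python3 - <<'E'
from h import *
snap('side','s6');crop('s6','s6c',(180,120,400,290),3.6)
E
```

```text
clock: 11.7
tcp_pos: [0.5704, 0.0737, 0.0327]
ee_rot: [-3.139, -0.001, 0.026]
ft_force: [-0.5, 5.6, 6.1]
width: 0.0088
```

View pics/s6c.png

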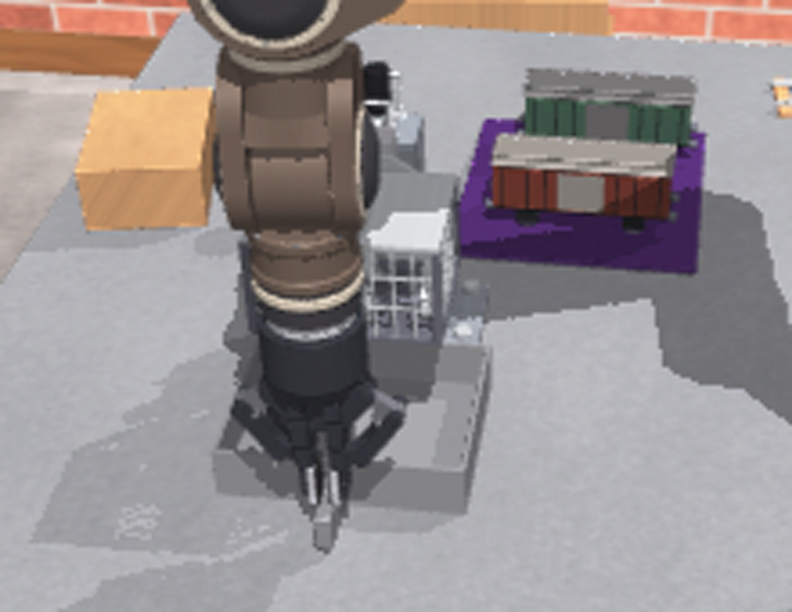

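```bash
python3 -m creep '[{"gripper":0.0,"offset":[0,-0.018,0],"spin":0},{"gripper":0.0,"offset":[0,-0.029,0],"spin":0},{"gripper":0.0,"offset":[0,-0.029,0],"spin":0},{"gripper":0.05,"offset":[0,-0.029,0],"spin":0},{"gripper":0.05,"offset":[0,-0.029,0],"spin":0},{"gripper":0.05,"offset":[0,-0.029,0.01],"spin":0},{"gripper":0.05,"offset":[0,-0.01,0.06],"spin":0},{"gripper":0.05,"offset":[0,0.02,0.11],"spin":0},{"gripper":0.05,"offset":[-0.02,0.04,0.165],"spin":0},{"gripper":0.05,"offset":[-0.07,0.04,0.2],"spin":0}]'
```

```text
clock: 13.0
tcp_pos: [0.5008, 0.1155, 0.2346]
ee_rot: [-3.141, -0.003, 0.028]
ft_force: [0.1, -0.2, -0.3]
width: 0.0498
```

```bash
python3 -m creep '[{"gripper":0.05,"offset":[-0.04,0,0.04],"spin":0.17},{"gripper":0.05,"offset":[-0.07,-0.03,0.09],"spin":0.34},{"gripper":0.05,"offset":[-0.08,-0.07,0.13],"spin":0.51},{"gripper":0.05,"offset":[-0.08,-0.11,0.13],"spin":0.68},{"gripper":0.05,"offset":[-0.08,-0.15,0.13],"spin":0.85},{"gripper":0.05,"offset":[-0.08,-0.19,0.13],"spin":1.02},{"gripper":0.05,"offset":[-0.08,-0.23,0.13],"spin":1.19},{"gripper":0.05,"offset":[-0.08,-0.27,0.13],"spin":1.36},{"gripper":0.05,"offset":[-0.07,-0.3,0.13],"spin":1.53},{"gripper":0.05,"offset":[-0.07,-0.315,0.13],"spin":1.7}]'
python3 - <<'E'
from h import *
snap('wrist','w7')
E
python3 -m creep '[{"gripper":0.05,"offset":[0,0,0],"spin":0.17},{"gripper":0.05,"offset":[0,0,0],"spin":0.34},{"gripper":0.05,"offset":[0,0,0],"spin":0.51},{"gripper":0.05,"offset":[0.02,0,0],"spin":0.68},{"gripper":0.05,"offset":[0.05,0,0],"spin":0.85},{"gripper":0.05,"offset":[0.08,0,0],"spin":1.02},{"gripper":0.05,"offset":[0.11,0,0],"spin":1.19},{"gripper":0.05,"offset":[0.13,0,0],"spin":1.36},{"gripper":0.05,"offset":[0.141,0,0],"spin":1.42},{"gripper":0.05,"offset":[0.141,0,0],"spin":1.42}]'
python3 - <<'E'
from h import *
snap('wrist','w8')
E
```

```text
clock: 14.25
tcp_pos: [0.43, -0.2024, 0.3619]
ee_rot: [-3.141, 0.0, 1.73]
ft_force: [0.1, 0.7, -0.2]
width: 0.05
clock: 15.55
tcp_pos: [0.5714, -0.2003, 0.3615]
ee_rot: [3.141, -0.001, -3.139]
ft_force: [0.2, -1.3, 0.3]
width: 0.0499
```

View pics/w8.png

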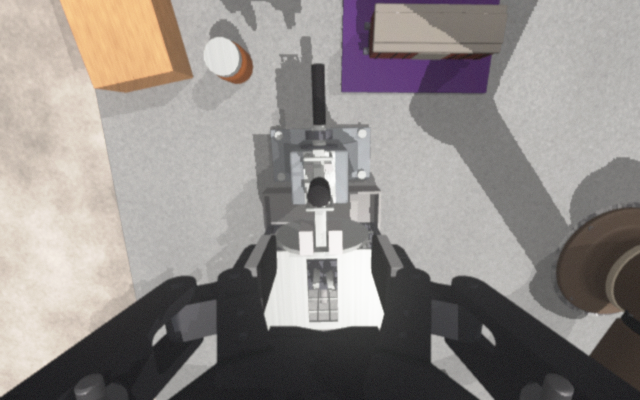

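View pics/w7.png

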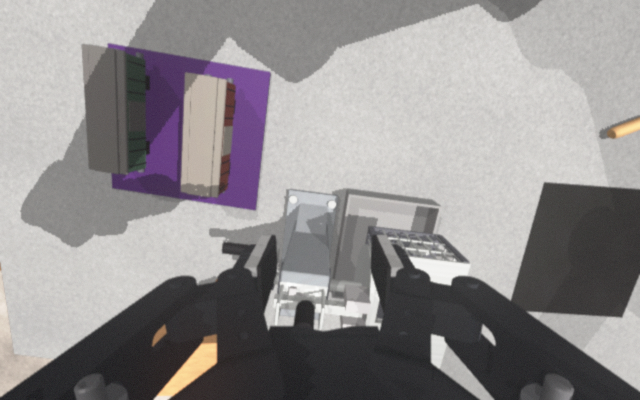

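```bash
python3 - <<'E'
from h import *
crop('w8','w8c',(250,60,390,330),2.2)
crop('w8','w8d',(280,110,360,270),5)
E
```

```text
(no output)
```

View pics/w8d.png

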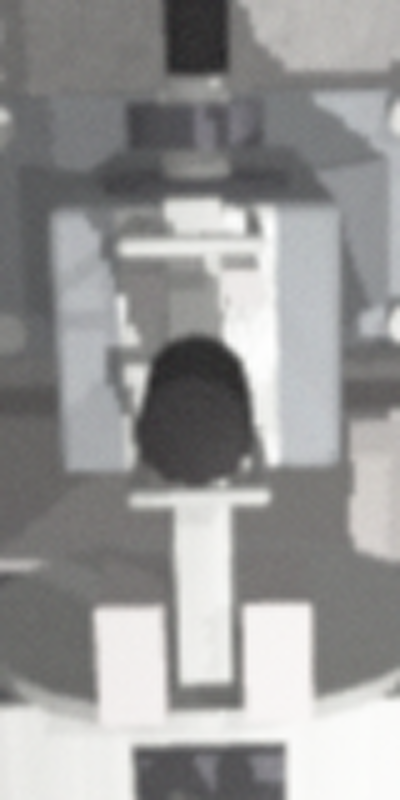

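```bash
python3 - <<'E'
from h import *
print(cp('w8',[(194,428)],(280,110),5,.26), cp('w8',[(198,40)],(280,110),5,.104),cp('w8',[(173,500),(232,500),(97,607),(312,605)],(280,110),5,.22),cp('w8',[(135,745),(287,745)],(280,110),5,.21))
crop('w8','w8e',(290,50,350,140),6)
E
```

```text
[[ 0.57596008 -0.20138525]] [[ 0.57718383 -0.26972787]] [[ 0.58109009 -0.17509234]
 [ 0.56857625 -0.17512193]
 [ 0.59768847 -0.15076427]
 [ 0.55113189 -0.15133272]] [[ 0.59049804 -0.11276229]
 [ 0.55549007 -0.11283598]]
```

View pics/w8e.png

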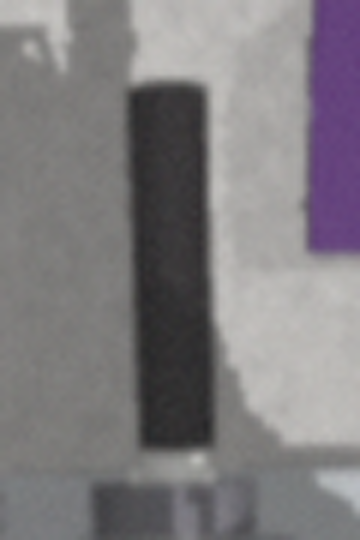

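```bash
python3 - <<'E'
from h import *
print(cp('w8',[(168,86),(177,447)],(290,50),6,.104))
E
python3 -m creep '[{"gripper":0.05,"offset":[0.004,-0.001,-0.04],"spin":0},{"gripper":0.05,"offset":[0.004,-0.001,-0.08],"spin":0},{"gripper":0.05,"offset":[0.004,-0.001,-0.105],"spin":0},{"gripper":0.05,"offset":[0.004,-0.001,-0.112],"spin":0},{"gripper":0.05,"offset":[0.004,-0.001,-0.112],"spin":0},{"gripper":0.01,"offset":[0.004,-0.001,-0.112],"spin":0},{"gripper":0.01,"offset":[0.004,-0.001,-0.112],"spin":0},{"gripper":0.01,"offset":[0.004,-0.001,-0.112],"spin":0},{"gripper":0.01,"offset":[0.004,-0.001,-0.112],"spin":0}]'
```

```text
[[ 0.57920811 -0.33689782]
 [ 0.57735353 -0.26117828]]
clock: 16.73
tcp_pos: [0.5758, -0.2022, 0.2514]
ee_rot: [-3.141, 0.003, -3.137]
ft_force: [1.3, -0.8, 6.0]
width: 0.0162
```

```bash
python3 -m creep '[{"gripper":0.01,"offset":[0,0,0.005],"spin":0},{"gripper":0.01,"offset":[0,0,0.01],"spin":0},{"gripper":0.01,"offset":[0,0,0.0105],"spin":0},{"gripper":0.01,"offset":[0,0,0.0105],"spin":0}]'
python3 - <<'E'
from h import *
snap('side','s9');crop('s9','s9c',(220,120,340,240),5)
E
```

```text
clock: 17.23
tcp_pos: [0.5748, -0.2019, 0.2602]
ee_rot: [3.141, -0.0, -3.137]
ft_force: [0.1, 0.7, 0.0]
width: 0.0099
```

View pics/s9c.png

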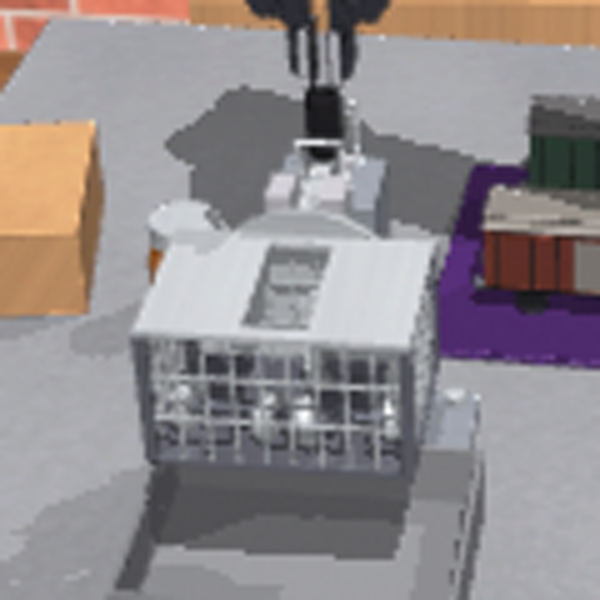

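```bash
python3 - <<'E'
from h import *
for z in (.22,.24,.26,.282): print(z,(proj('s9',[.575,-.201,z])-[220,120]+.5)*5-.5)
print(read_state()['tcp_pos'],read_state()['width'])
snap('wrist','w9');crop('w9','w9c',(220,180,420,340),4)
E
```

```text
0.22 [326.47944829 153.3208256 ]
0.24 [324.82472838 123.58260976]
0.26 [323.13971836  93.30002754]
0.282 [321.25021953  59.34242304]
[ 0.57478697 -0.20190209  0.26008139] 0.010040499203091923
```

View pics/w9c.png

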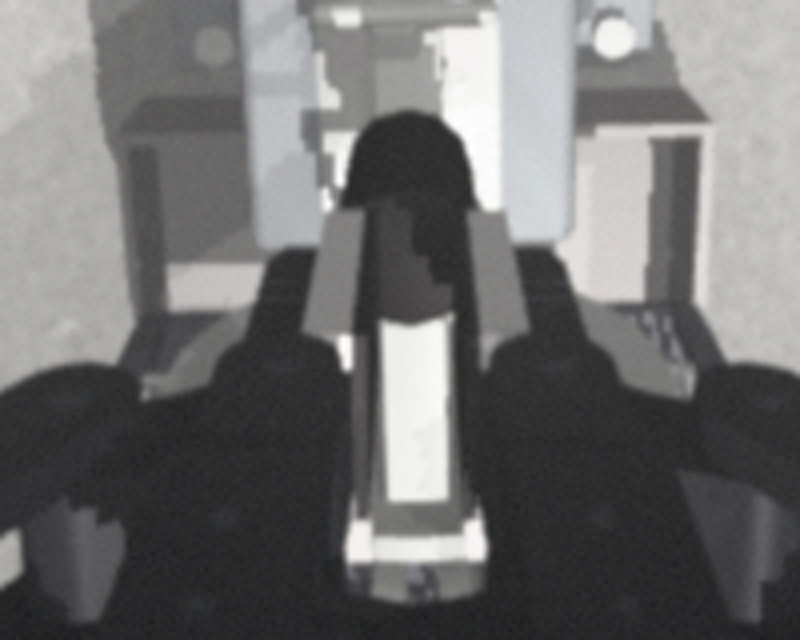

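```bash
python3 - <<'E'
from h import *
crop('s9','s9d',(260,90,310,160),8)
print(read_state()['joints'], read_state()['ee_rot'])
E
```

```text
[-3.37797453e-01  2.95894593e-01  2.48902334e-01  1.52441678e+00
  2.75996762e-06 -1.91311284e+00] [ 3.14138438e+00 -5.76236815e-04 -3.13707354e+00]
```

View pics/s9d.png

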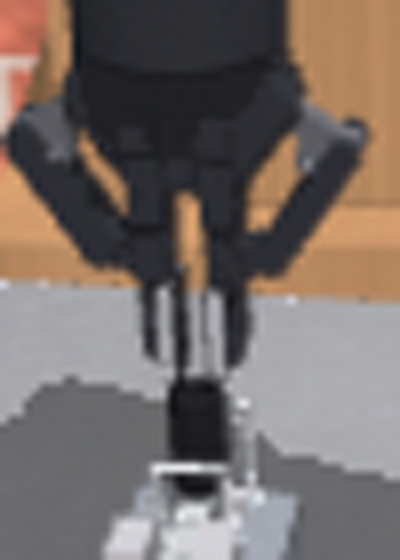

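```bash
python3 - <<'E'
from h import *
for z in (.238,.25,.257,.265,.275):
  print(z,[[ (proj('w9',[.5748+dx,-.2019+dy,z])-[220,180]+.5)*4-.5 for dy in (-.011,.011)] for dx in (-.005,.005)])
print([(proj('w9',[.575+dx,-.2014+dy,.26])-[220,180]+.5)*4-.5 for dx,dy in((-.011,0),(.011,0),(0,-.011),(0,.011))])
E
```

```text
0.238 [[array([448.28394033, 130.13594199]), array([446.65581457, 259.58132123])], [array([384.45496295, 129.89213568]), array([384.82948878, 259.36065872])]]
0.25 [[array([450.63430841, 155.54830209]), array([448.81956329, 292.72905511])], [array([382.42502402, 155.29111893]), array([382.89231503, 292.49798584])]]
0.257 [[array([452.16053336, 172.04996346]), array([450.21963422, 314.17756178])], [array([381.10685313, 171.78432463]), array([381.63883486, 313.94003909])]]
0.265 [[array([454.06844512, 192.67845182]), array([451.96436601, 340.90613007])], [array([379.45900634, 192.40249812]), array([380.07676261, 340.6608736 ])]]
0.275 [[array([456.73976532, 221.5609709 ]), array([454.39704531, 378.1737692 ])], [array([377.1517722 , 221.27105202]), array([377.89873209, 377.91830058])]]
[array([492.95311241, 256.45461697]), array([336.78666558, 255.8962526 ]), array([415.22086128, 182.8097676 ]), array([414.55452418, 326.94500616])]
```

```bash
python3 -m creep '[{"gripper":0.05,"offset":[0,0.001,0],"spin":0},{"gripper":0.05,"offset":[0,0.001,0],"spin":0},{"gripper":0.05,"offset":[0,0.001,-0.01],"spin":0},{"gripper":0.05,"offset":[0,0.001,-0.018],"spin":0},{"gripper":0.05,"offset":[0,0.001,-0.018],"spin":0}]'
python3 - <<'E'
from h import *
snap('side','s10');crop('s10','s10d',(250,90,320,170),8)
E
```

```text
clock: 17.95
tcp_pos: [0.5744, -0.2008, 0.241]
ee_rot: [3.141, -0.002, -3.137]
ft_force: [0.5, -0.1, -0.5]
width: 0.0497
```

View pics/s10d.png

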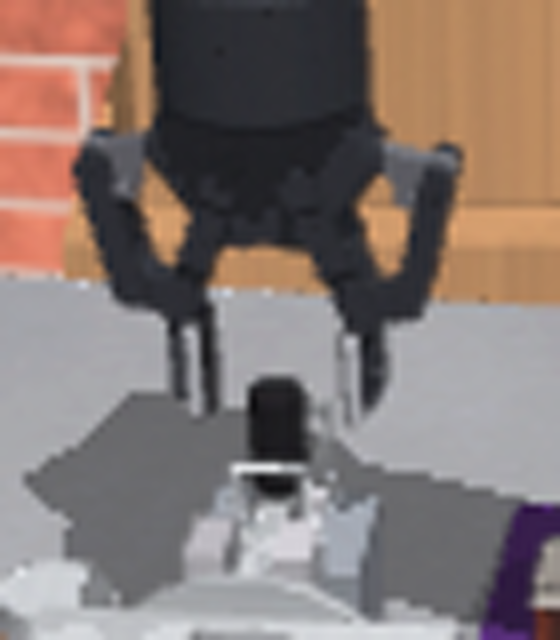

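```bash
python3 -m creep '[{"gripper":0.05,"offset":[0,0,-0.008],"spin":0},{"gripper":0.05,"offset":[0,0,-0.014],"spin":0},{"gripper":0.05,"offset":[0,0,-0.014],"spin":0}]'
python3 - <<'E'
from h import *
snap('side','s11');crop('s11','s11d',(250,90,320,170),8)
E
```

```text
clock: 18.38
tcp_pos: [0.5746, -0.2008, 0.2276]
ee_rot: [3.141, -0.001, -3.137]
ft_force: [0.0, 0.2, 0.4]
width: 0.0501
```

View pics/s11d.png

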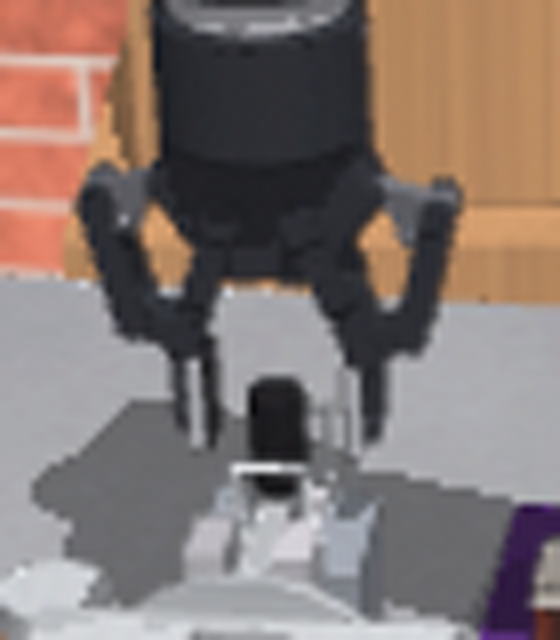

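```bash
python3 -m creep '[{"gripper":0.05,"offset":[0,0,-0.007],"spin":0},{"gripper":0.01,"offset":[0,0,-0.007],"spin":0},{"gripper":0.01,"offset":[0,0,-0.007],"spin":0},{"gripper":0.01,"offset":[0,0,-0.007],"spin":0},{"gripper":0.01,"offset":[0,0,-0.007],"spin":0},{"gripper":0.01,"offset":[0,0,-0.007],"spin":0}]'
```

```text
clock: 19.18
tcp_pos: [0.5756, -0.2009, 0.2215]
ee_rot: [3.142, 0.001, -3.137]
ft_force: [4.7, 0.8, -2.1]
width: 0.0206
```

```bash
python3 -m creep '[{"gripper":0.01,"offset":[0.001,0,0.005],"spin":0},{"gripper":0.01,"offset":[0.001,0,0.0105],"spin":0},{"gripper":0.01,"offset":[0.001,0,0.0105],"spin":0}]'
```

```text
clock: 19.55
tcp_pos: [0.5757, -0.2009, 0.2322]
ee_rot: [3.142, -0.0, -3.137]
ft_force: [2.5, 0.6, -2.5]
width: 0.0208
```

```bash
python3 -m creep '[{"gripper":0.01,"offset":[0,-0.008,0],"spin":0},{"gripper":0.01,"offset":[0,-0.016,0],"spin":0},{"gripper":0.01,"offset":[0.0005,-0.024,0],"spin":0},{"gripper":0.01,"offset":[0.0005,-0.03,0],"spin":0},{"gripper":0.01,"offset":[0.0005,-0.031,0],"spin":0},{"gripper":0.01,"offset":[0.0005,-0.031,0],"spin":0}]'
python3 - <<'E'
from h import *
snap('side','s12');crop('s12','s12d',(220,90,320,190),6)
E
```

```text
clock: 20.3
tcp_pos: [0.5765, -0.231, 0.2316]
ee_rot: [3.139, 0.0, -3.137]
ft_force: [3.5, 6.3, -1.9]
width: 0.0203
```

View pics/s12d.png

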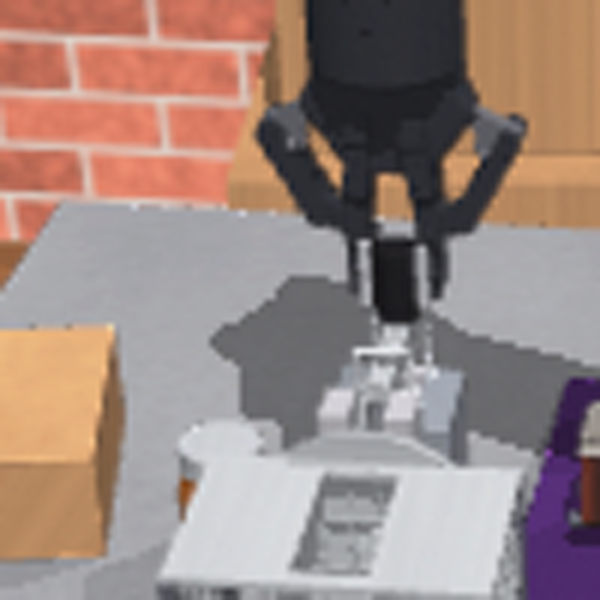

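```bash
python3 -m creep '[{"gripper":0.01,"offset":[0,0.001,-0.006],"spin":0},{"gripper":0.01,"offset":[0,0.001,-0.0105],"spin":0},{"gripper":0.01,"offset":[0,0.001,-0.0105],"spin":0},{"gripper":0.05,"offset":[0,0.001,-0.0105],"spin":0},{"gripper":0.05,"offset":[0,0.001,-0.0105],"spin":0},{"gripper":0.05,"offset":[0,0.001,-0.0105],"spin":0},{"gripper":0.05,"offset":[0,0.001,0.04],"spin":0},{"gripper":0.05,"offset":[0,-0.02,0.09],"spin":0},{"gripper":0.05,"offset":[0.001,-0.055,0.10],"spin":0},{"gripper":0.05,"offset":[0.001,-0.087,0.10],"spin":0}]'
python3 - <<'E'
from h import *
snap('wrist','w13');snap('side','s13');crop('s13','s13d',(220,90,320,190),6);snap('top','t13');crop('t13','t13c',(300,110,460,230),5)
E
```

```text
clock: 21.6
tcp_pos: [0.5777, -0.3202, 0.3336]
ee_rot: [-3.14, 0.002, -3.137]
ft_force: [0.3, 0.4, -0.0]
width: 0.0502
```

View pics/w13.png

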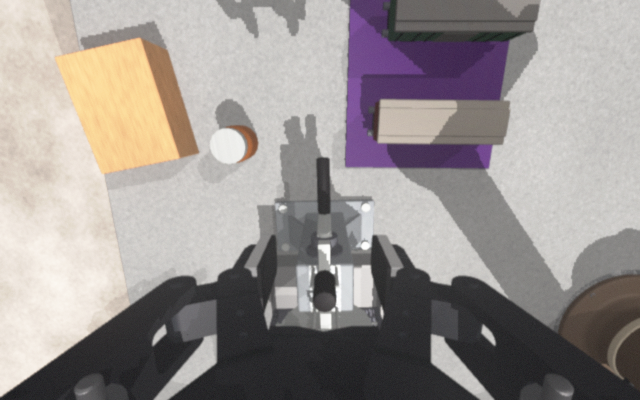

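View pics/s13d.png

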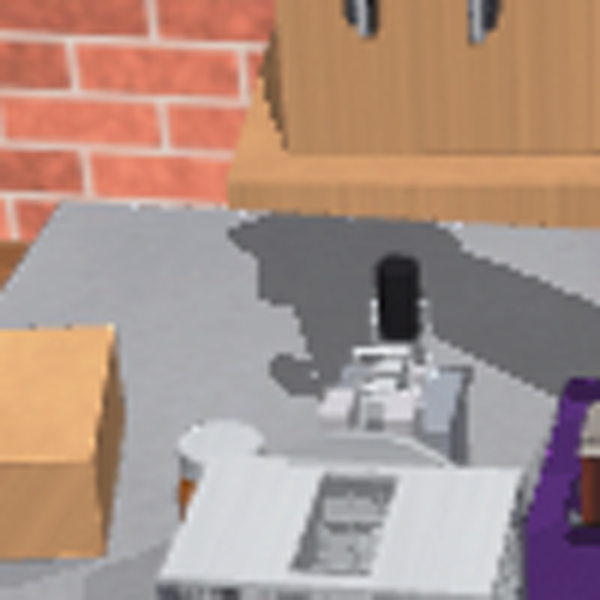

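View pics/t13c.png

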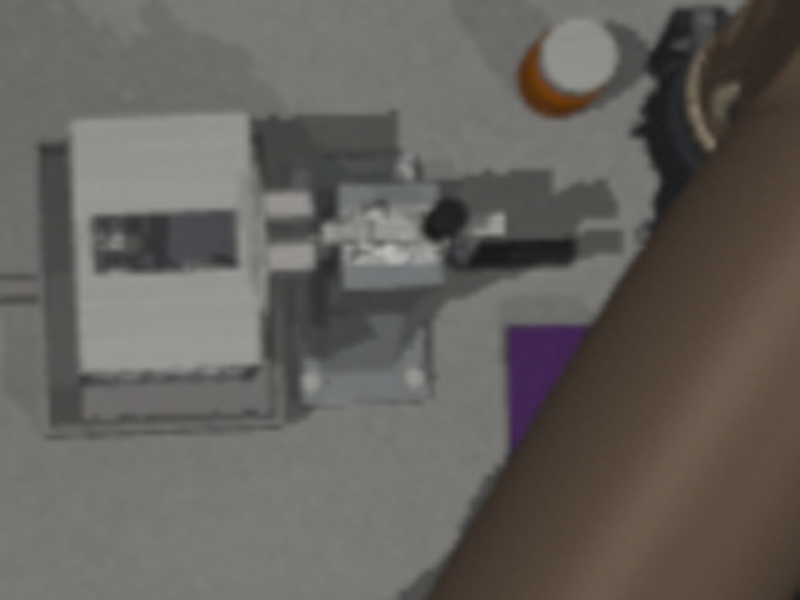

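```bash
python3 - <<'E'
from h import *
print('bar',cp('t13',[(507,222)],(300,110),5,.22),'knob',cp('t13',[(445,217)],(300,110),5,.26))
print('tray',cp('t13',[(38,147),(47,437),(287,427)],(300,110),5,.045))
print('lid',cp('t13',[(70,120),(250,113),(262,362),(83,372)],(300,110),5,.21).mean(0))
print('handle',cp('t13',[(465,252),(577,250)],(300,110),5,.104))
crop('w13','w13c',(270,140,370,330),3.1)
E
```

```text
bar [[ 0.57888097 -0.2712252 ]] knob [[ 0.57561637 -0.22810297]]
tray [[ 0.66462401  0.00618318]
 [ 0.4692719   0.00320369]
 [ 0.47319877 -0.15665273]]
lid [ 0.57262755 -0.07235287]
handle [[ 0.57946995 -0.26758763]
 [ 0.5795123  -0.33929935]]
```

View pics/w13c.png

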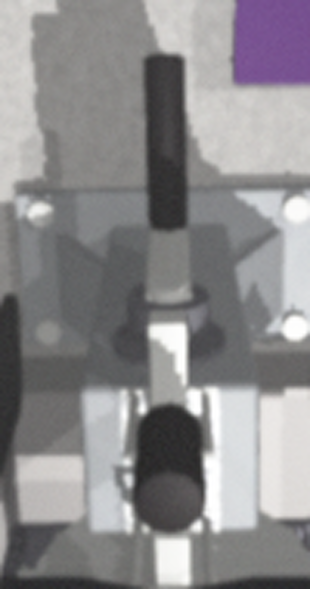

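```bash
python3 -m creep '[{"gripper":0.05,"offset":[0.001,-0.006,-0.05],"spin":0},{"gripper":0.05,"offset":[0.001,-0.006,-0.11],"spin":0},{"gripper":0.05,"offset":[0.001,-0.006,-0.17],"spin":0},{"gripper":0.05,"offset":[0.001,-0.006,-0.22],"spin":0},{"gripper":0.05,"offset":[0.001,-0.006,-0.245],"spin":0},{"gripper":0.05,"offset":[0.001,-0.006,-0.257],"spin":0},{"gripper":0.05,"offset":[0.001,-0.006,-0.257],"spin":0}]'
python3 - <<'E'
from h import *
snap('wrist','w14');crop('w14','w14c',(200,150,440,350),3.2)
E
```

```text
clock: 22.62
tcp_pos: [0.5783, -0.3243, 0.0748]
ee_rot: [3.141, -0.001, -3.137]
ft_force: [-0.3, 0.1, -0.5]
width: 0.0499
```

View pics/w14c.png

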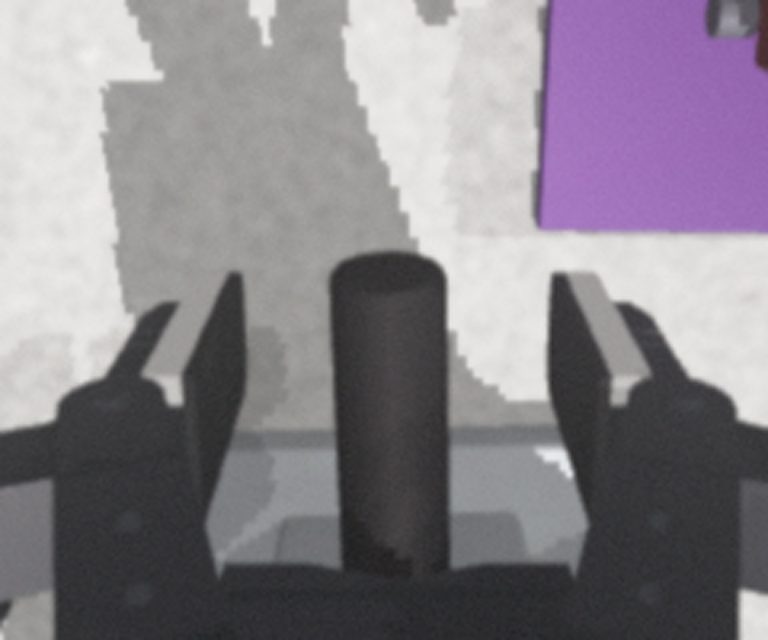

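```bash
python3 -m creep '[{"gripper":0.0,"offset":[0,0,0],"spin":0},{"gripper":0.0,"offset":[0,0,0],"spin":0},{"gripper":0.0,"offset":[0,0,0],"spin":0},{"gripper":0.0,"offset":[0,0,0],"spin":0},{"gripper":0.0,"offset":[0,0,0],"spin":0}]'
python3 - <<'E'
import numpy as np
for q in np.arange(0,3.3,.2): print(round(q,1),np.round([-70*np.sin(q),70-70*np.cos(q)],1))
E
```

```text
clock: 23.3
tcp_pos: [0.5792, -0.3253, 0.0763]
ee_rot: [-3.14, 0.002, -3.137]
ft_force: [0.6, -0.2, 5.4]
width: 0.0161
0.0 [-0.  0.]
0.2 [-13.9   1.4]
0.4 [-27.3   5.5]
0.6 [-39.5  12.2]
0.8 [-50.2  21.2]
1.0 [-58.9  32.2]
1.2 [-65.2  44.6]
1.4 [-69.   58.1]
1.6 [-70.  72.]
1.8 [-68.2  85.9]
2.0 [-63.7  99.1]
2.2 [-56.6 111.2]
2.4 [-47.3 121.6]
2.6 [-36.1 130. ]
2.8 [-23.4 136. ]
3.0 [ -9.9 139.3]
3.2 [  4.1 139.9]
```

```bash
python3 -m creep '[{"gripper":0.0,"offset":[-0.0139,0,0.0014],"spin":0},{"gripper":0.0,"offset":[-0.0273,0,0.0055],"spin":0},{"gripper":0.0,"offset":[-0.0395,0,0.0122],"spin":0},{"gripper":0.0,"offset":[-0.0502,0,0.0212],"spin":0},{"gripper":0.0,"offset":[-0.0589,0,0.0322],"spin":0},{"gripper":0.0,"offset":[-0.0652,0,0.0446],"spin":0},{"gripper":0.0,"offset":[-0.069,0,0.0581],"spin":0},{"gripper":0.0,"offset":[-0.07,0,0.072],"spin":0}]'
```

```text
clock: 24.3
tcp_pos: [0.509, -0.3271, 0.1476]
ee_rot: [-3.137, 0.002, -3.138]
ft_force: [8.5, -9.0, -4.0]
width: 0.016
```

```bash
python3 - <<'E'
from h import *
snap('side','s15');crop('s15','s15d',(200,90,340,220),5.5)
E
```

```text
(no output)
```

View pics/s15d.png

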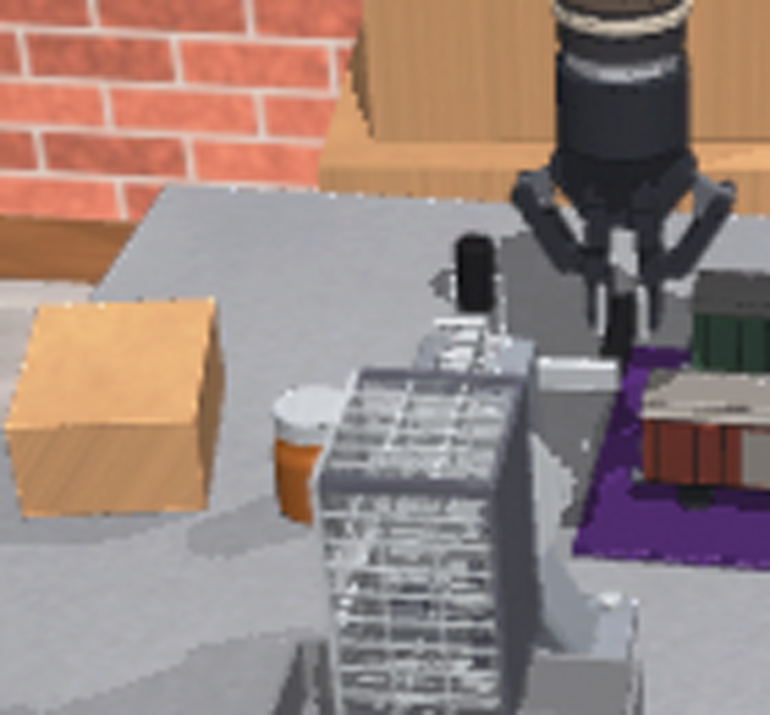

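```bash
python3 -m creep '[{"gripper":0.0,"offset":[0.0018,-0.0017,0.0139],"spin":0},{"gripper":0.0,"offset":[0.0063,-0.0016,0.0271],"spin":0},{"gripper":0.0,"offset":[0.0134,-0.0014,0.0392],"spin":0},{"gripper":0.0,"offset":[0.0227,-0.0012,0.0496],"spin":0},{"gripper":0.0,"offset":[0.0339,-0.001,0.058],"spin":0},{"gripper":0.0,"offset":[0.0466,-0.0006,0.064],"spin":0},{"gripper":0.0,"offset":[0.0601,-0.0003,0.0673],"spin":0},{"gripper":0.0,"offset":[0.0701,0,0.068],"spin":0}]'
python3 - <<'E'
from h import *
snap('side','s16');crop('s16','s16d',(200,90,340,220),5.5)
E
```

```text
clock: 25.35
tcp_pos: [0.5774, -0.3253, 0.2163]
ee_rot: [-3.14, -0.001, -3.138]
ft_force: [-2.2, -1.2, 5.9]
width: 0.0162
```

View pics/s16d.png

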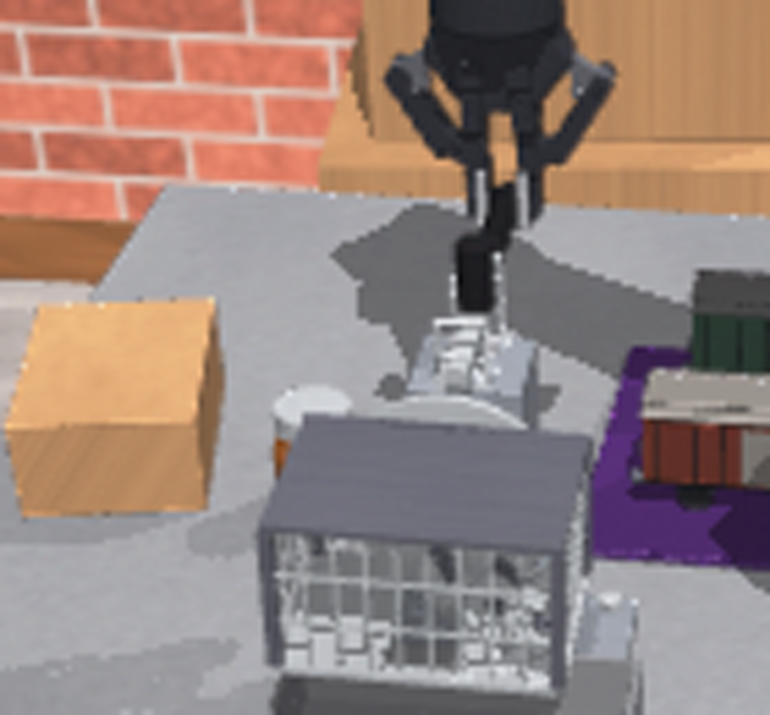

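```bash
python3 -m creep '[{"gripper":0.0,"offset":[0.024,0.0006,-0.0042],"spin":0},{"gripper":0.0,"offset":[0.0451,0.001,-0.0165],"spin":0},{"gripper":0.0,"offset":[0.0139,0.0003,-0.0014],"spin":0},{"gripper":0.0,"offset":[-0.0207,-0.0005,-0.0031],"spin":0},{"gripper":0.0,"offset":[-0.0451,-0.001,-0.0165],"spin":0},{"gripper":0.0,"offset":[-0.0139,-0.0003,-0.0014],"spin":0},{"gripper":0.0,"offset":[0.0207,0.0005,-0.0031],"spin":0},{"gripper":0.0,"offset":[0.0451,0.001,-0.0165],"spin":0},{"gripper":0.0,"offset":[0.0139,0.0003,-0.0014],"spin":0},{"gripper":0.0,"offset":[0,0,0],"spin":0}]'
python3 - <<'E'
from h import *
snap('side','s17');crop('s17','s17d',(220,150,360,280),5.5);snap('top','t17');crop('t17','t17c',(290,110,400,220),5)
E
```

```text
clock: 26.65
tcp_pos: [0.5782, -0.3253, 0.2164]
ee_rot: [-3.14, 0.002, -3.137]
ft_force: [2.2, -1.5, 5.0]
width: 0.0156
```

View pics/s17d.png

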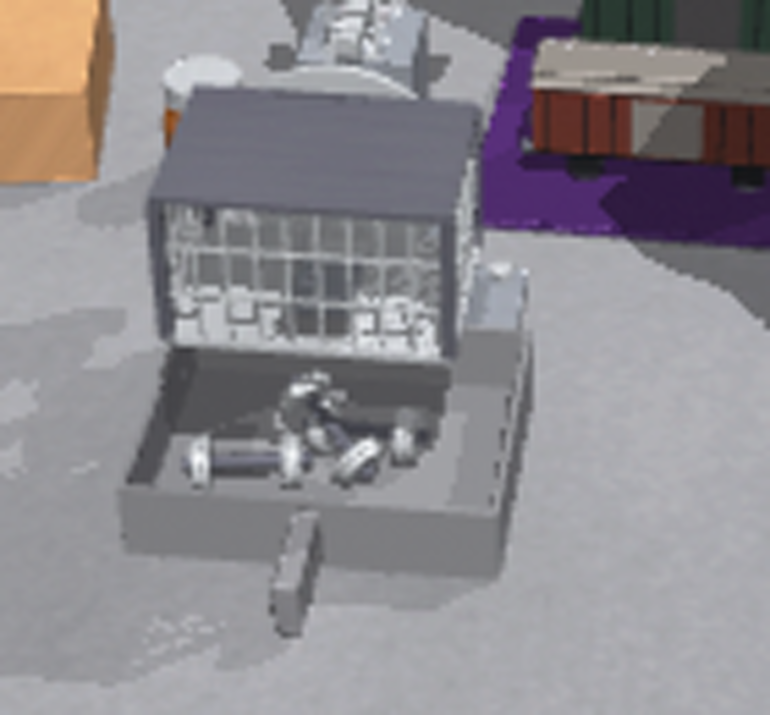

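View pics/t17c.png

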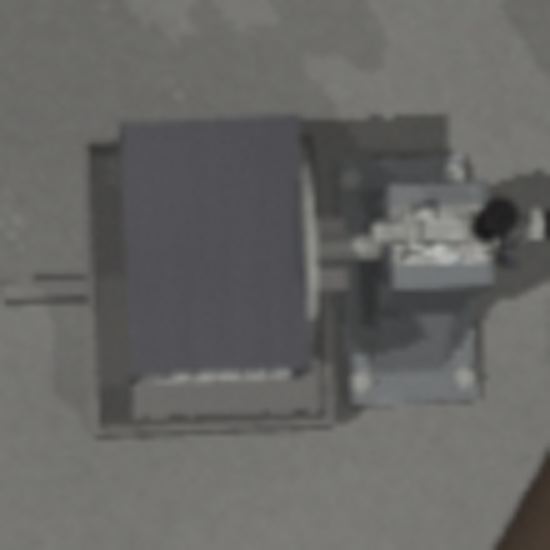

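```bash
python3 - <<'E'
from h import *
crop('s17','s17e',(245,180,315,245),11)
E
```

```text
(no output)
```

View pics/s17e.png

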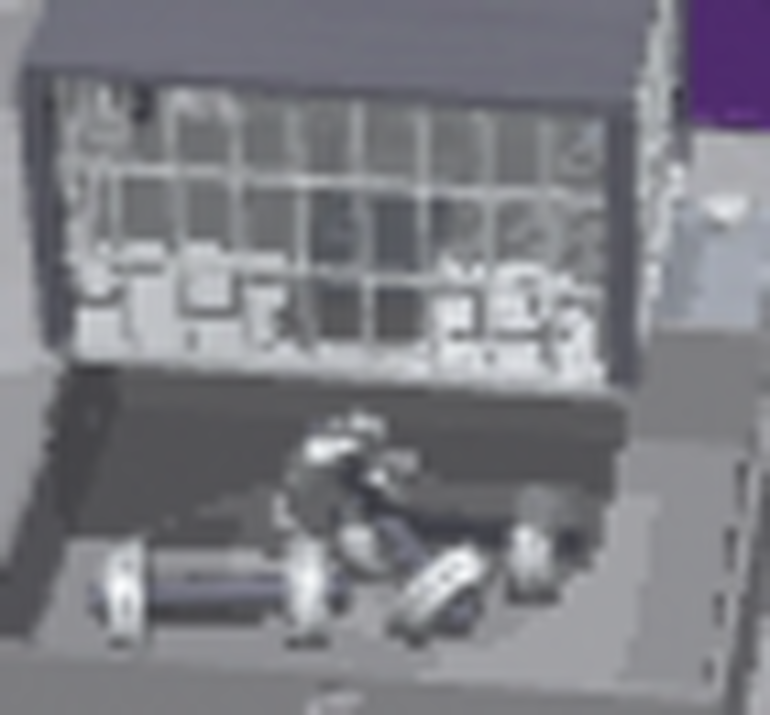

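```bash
python3 -m creep '[{"gripper":0.0,"offset":[-0.024,-0.0006,-0.0042],"spin":0},{"gripper":0.0,"offset":[-0.0502,-0.0012,-0.0212],"spin":0},{"gripper":0.0,"offset":[-0.0139,-0.0003,-0.0014],"spin":0},{"gripper":0.0,"offset":[0.0207,0.0005,-0.0031],"spin":0},{"gripper":0.0,"offset":[0.0502,0.0012,-0.0212],"spin":0},{"gripper":0.0,"offset":[0.0139,0.0003,-0.0014],"spin":0},{"gripper":0.0,"offset":[-0.0207,-0.0005,-0.0031],"spin":0},{"gripper":0.0,"offset":[-0.0502,-0.0012,-0.0212],"spin":0},{"gripper":0.0,"offset":[-0.0139,-0.0003,-0.0014],"spin":0},{"gripper":0.0,"offset":[0,0,0],"spin":0}]'
python3 - <<'E'
from h import *
snap('side','s18');crop('s18','s18e',(245,180,315,245),11)
E
```

```text
clock: 28.0
tcp_pos: [0.5762, -0.3216, 0.2158]
ee_rot: [3.134, -0.002, -3.138]
ft_force: [-2.6, 11.1, 9.3]
width: 0.0159
```

View pics/s18e.png

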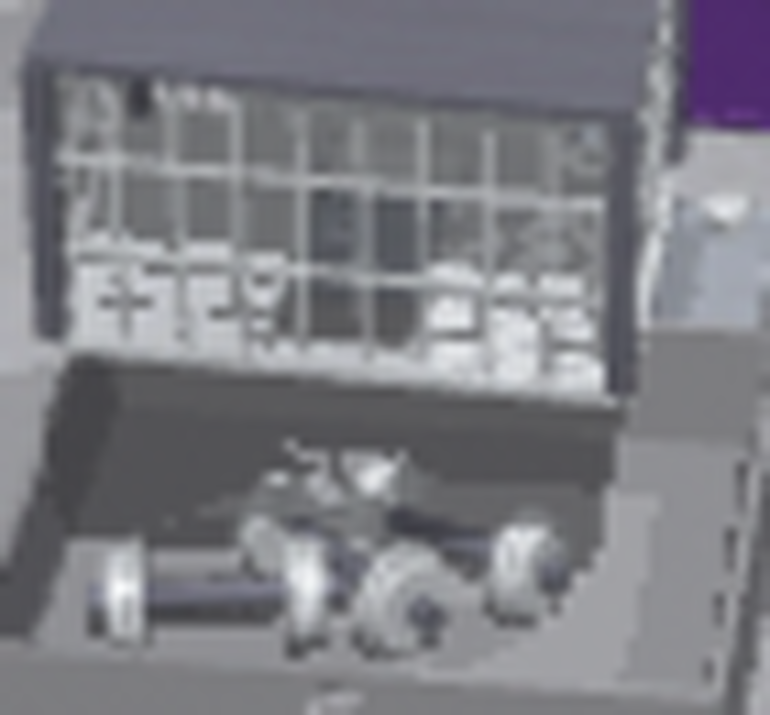

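```bash
python3 -m creep '[{"gripper":0.0,"offset":[0,0,0],"spin":0},{"gripper":0.0,"offset":[0,0,0],"spin":0}]'; python3 - <<'E'
from h import *
snap('wrist','w18')
E
```

```text
clock: 28.3
tcp_pos: [0.5788, -0.3223, 0.2158]
ee_rot: [3.137, 0.002, -3.134]
ft_force: [0.6, 7.5, 9.1]
width: 0.0159
```

View pics/w18.png

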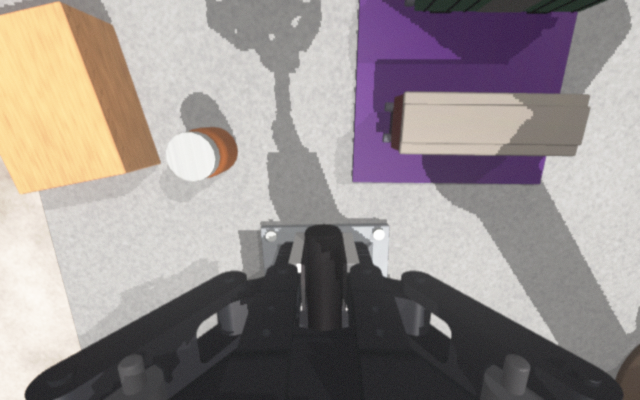

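```bash
python3 -m creep '[{"gripper":0.0,"offset":[-0.0139,-0.0003,-0.0014],"spin":0},{"gripper":0.0,"offset":[-0.0273,-0.0006,-0.0055],"spin":0},{"gripper":0.0,"offset":[-0.0395,-0.001,-0.0122],"spin":0},{"gripper":0.0,"offset":[-0.0502,-0.0012,-0.0212],"spin":0},{"gripper":0.0,"offset":[-0.0589,-0.0014,-0.0322],"spin":0},{"gripper":0.0,"offset":[-0.0652,-0.0016,-0.0446],"spin":0},{"gripper":0.0,"offset":[-0.069,-0.0017,-0.0581],"spin":0},{"gripper":0.0,"offset":[-0.07,-0.0017,-0.072],"spin":0}]'
python3 - <<'E'
from h import *
snap('side','s19');crop('s19','s19d',(230,140,330,250),6)
E
```

```text
clock: 29.35
tcp_pos: [0.509, -0.324, 0.1418]
ee_rot: [3.136, 0.002, -3.135]
ft_force: [8.3, 6.0, 3.6]
width: 0.0155
```

View pics/s19d.png

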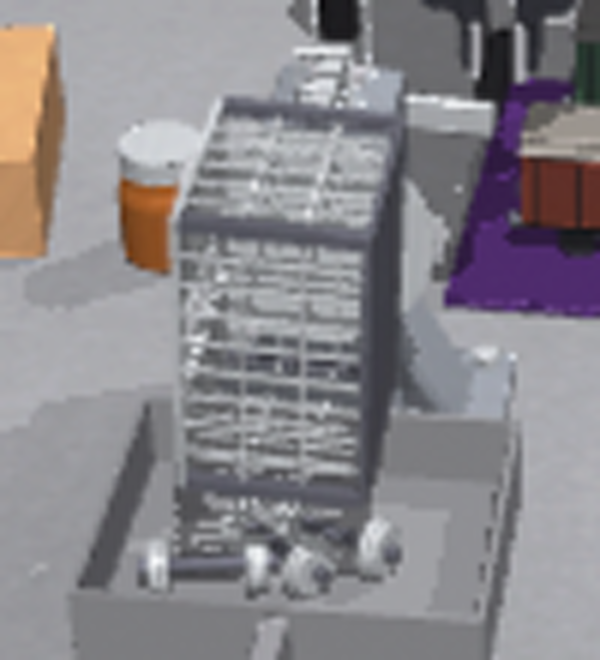

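```bash
python3 -m creep '[{"gripper":0.0,"offset":[0.0025,0,-0.0165],"spin":0},{"gripper":0.0,"offset":[0.0076,0,-0.0296],"spin":0},{"gripper":0.0,"offset":[0.0152,0.0003,-0.0413],"spin":0},{"gripper":0.0,"offset":[0.0249,0.0005,-0.0513],"spin":0},{"gripper":0.0,"offset":[0.0364,0.0008,-0.0592],"spin":0},{"gripper":0.0,"offset":[0.0493,0.0012,-0.0647],"spin":0},{"gripper":0.0,"offset":[0.0595,0.0015,-0.067],"spin":0},{"gripper":0.0,"offset":[0.067,0.0017,-0.0678],"spin":0},{"gripper":0.0,"offset":[0.071,0.0017,-0.0678],"spin":0},{"gripper":0.0,"offset":[0.073,0.0017,-0.0678],"spin":0}]'
python3 - <<'E'
from h import *
snap('side','s20');crop('s20','s20d',(220,120,330,250),5.5)
E
```

```text
clock: 30.65
tcp_pos: [0.5795, -0.3221, 0.0756]
ee_rot: [3.137, -0.004, -3.135]
ft_force: [-9.9, 8.6, 15.4]
width: 0.016
```

View pics/s20d.png

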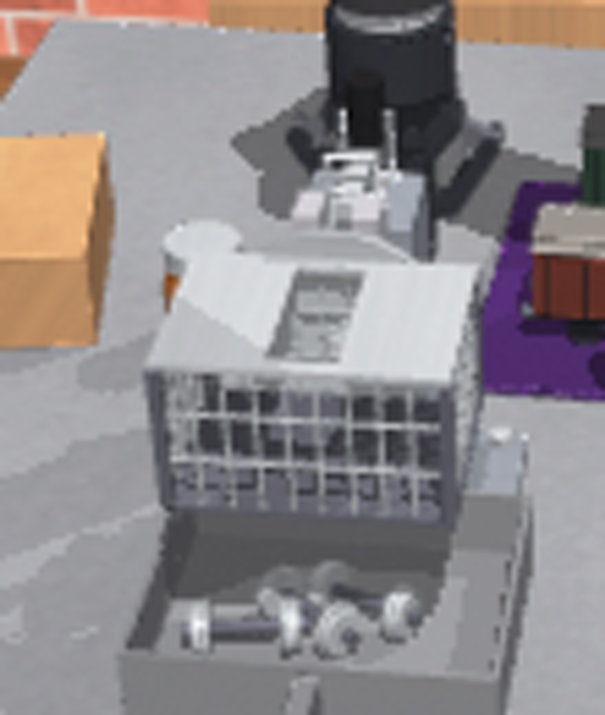

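```bash
python3 -m creep '[{"gripper":0.0,"offset":[-0.001,0.002,-0.001],"spin":0},{"gripper":0.05,"offset":[-0.001,0,-0.001],"spin":0},{"gripper":0.05,"offset":[-0.001,-0.001,-0.001],"spin":0},{"gripper":0.05,"offset":[-0.001,-0.002,0.02],"spin":0},{"gripper":0.05,"offset":[-0.001,-0.002,0.08],"spin":0},{"gripper":0.05,"offset":[-0.001,-0.002,0.14],"spin":0},{"gripper":0.05,"offset":[-0.001,-0.002,0.20],"spin":0},{"gripper":0.05,"offset":[-0.001,0.0,0.255],"spin":0},{"gripper":0.05,"offset":[-0.001,0.05,0.28],"spin":0},{"gripper":0.05,"offset":[-0.002,0.09,0.28],"spin":0}]'
python3 - <<'E'
from h import *
snap('wrist','w21');snap('top','t21');crop('t21','t21c',(290,110,430,220),5.5);crop('w21','w21c',(250,90,400,260),4)
E
```

```text
clock: 31.95
tcp_pos: [0.5801, -0.2344, 0.3566]
ee_rot: [-3.141, 0.002, -3.138]
ft_force: [0.8, 0.3, 0.0]
width: 0.0498
```

View pics/w21c.png

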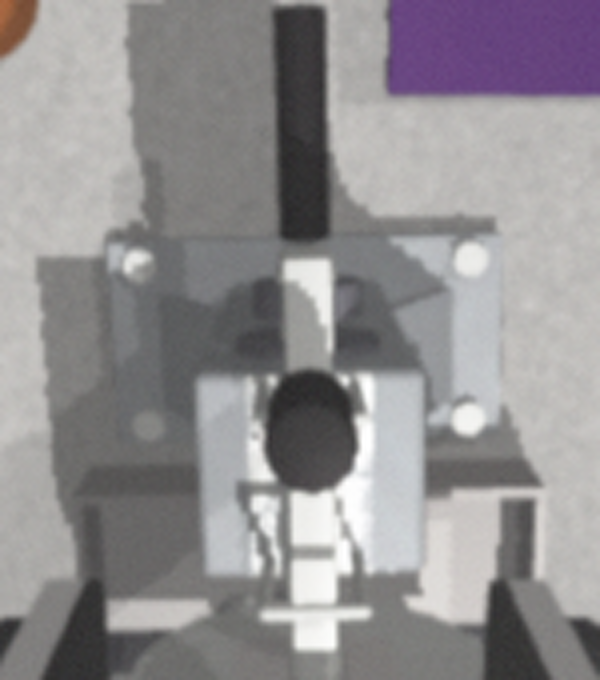

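View pics/t21c.png

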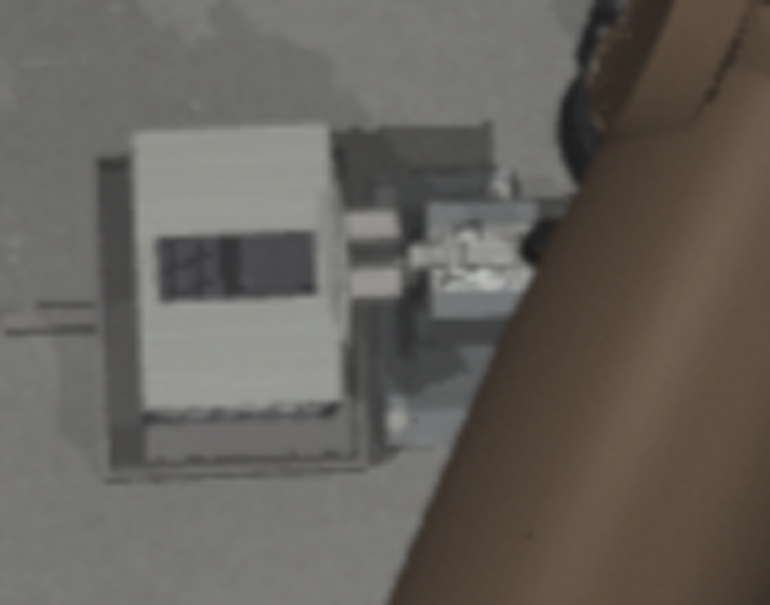

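```bash
python3 - <<'E'
from h import *
print(cp('w21',[(311,448)],(250,90),4,.26))
E
```

```text
[[ 0.57687153 -0.23095777]]
```

```bash
python3 -m creep '[{"gripper":0.05,"offset":[-0.003,0.003,-0.05],"spin":0},{"gripper":0.05,"offset":[-0.003,0.003,-0.09],"spin":0},{"gripper":0.05,"offset":[-0.003,0.003,-0.12],"spin":0},{"gripper":0.05,"offset":[-0.003,0.003,-0.135],"spin":0},{"gripper":0.05,"offset":[-0.003,0.003,-0.135],"spin":0},{"gripper":0.01,"offset":[-0.003,0.003,-0.135],"spin":0},{"gripper":0.01,"offset":[-0.003,0.003,-0.135],"spin":0},{"gripper":0.01,"offset":[-0.003,0.003,-0.135],"spin":0},{"gripper":0.01,"offset":[-0.003,0.003,-0.135],"spin":0}]'
python3 -m creep '[{"gripper":0.01,"offset":[0,0,0.005],"spin":0},{"gripper":0.01,"offset":[0,0,0.0105],"spin":0},{"gripper":0.01,"offset":[0,0,0.0105],"spin":0}]'
```

```text
clock: 33.17
tcp_pos: [0.5769, -0.2323, 0.2215]
ee_rot: [-3.14, 0.002, -3.137]
ft_force: [-1.0, 0.2, 6.7]
width: 0.0205
clock: 33.55
tcp_pos: [0.5767, -0.2319, 0.2307]
ee_rot: [3.142, 0.0, -3.137]
ft_force: [0.7, -0.9, -2.5]
width: 0.0203
```

```bash
python3 -m creep '[{"gripper":0.01,"offset":[0,0.004,0.001],"spin":0},{"gripper":0.01,"offset":[0,0.012,0.001],"spin":0},{"gripper":0.01,"offset":[-0.0005,0.02,0.001],"spin":0},{"gripper":0.01,"offset":[-0.0005,0.027,0.001],"spin":0},{"gripper":0.01,"offset":[-0.001,0.031,0.001],"spin":0},{"gripper":0.01,"offset":[-0.001,0.033,0.001],"spin":0},{"gripper":0.01,"offset":[-0.001,0.033,0.001],"spin":0}]'
```

```text
clock: 34.42
tcp_pos: [0.5758, -0.2018, 0.232]
ee_rot: [-3.135, 0.001, -3.138]
ft_force: [2.2, -11.7, -2.6]
width: 0.0203
```

```bash
python3 -m creep '[{"gripper":0.01,"offset":[0,0,-0.004],"spin":0},{"gripper":0.01,"offset":[0,0,-0.008],"spin":0},{"gripper":0.01,"offset":[0,-0.001,-0.0115],"spin":0},{"gripper":0.01,"offset":[0,-0.001,-0.0115],"spin":0}]'
```

```text
clock: 34.92
tcp_pos: [0.5759, -0.2021, 0.2218]
ee_rot: [-3.137, 0.003, -3.138]
ft_force: [0.6, -8.9, 3.2]
width: 0.02
```

```bash
python3 -m creep '[{"gripper":0.05,"offset":[0,-0.001,0],"spin":0},{"gripper":0.05,"offset":[0,-0.001,0],"spin":0},{"gripper":0.05,"offset":[0,-0.001,0.01],"spin":0},{"gripper":0.05,"offset":[0,-0.001,0.06],"spin":0},{"gripper":0.05,"offset":[0,-0.001,0.12],"spin":0},{"gripper":0.05,"offset":[-0.02,-0.001,0.14],"spin":-0.1},{"gripper":0.05,"offset":[-0.06,0,0.14],"spin":-0.27},{"gripper":0.05,"offset":[-0.11,0,0.14],"spin":-0.44},{"gripper":0.05,"offset":[-0.15,0.02,0.14],"spin":-0.61},{"gripper":0.05,"offset":[-0.15,0.06,0.14],"spin":-0.78}]'
python3 - <<'E'
from h import *
snap('side','s23');crop('s23','s23d',(220,110,330,240),5.5);snap('top','t23');crop('t23','t23c',(290,110,430,220),5.5)
E
```

```text
clock: 36.17
tcp_pos: [0.4231, -0.1399, 0.3617]
ee_rot: [3.141, 0.002, 2.357]
ft_force: [-0.1, 0.2, 0.4]
width: 0.0498
```

View pics/s23d.png

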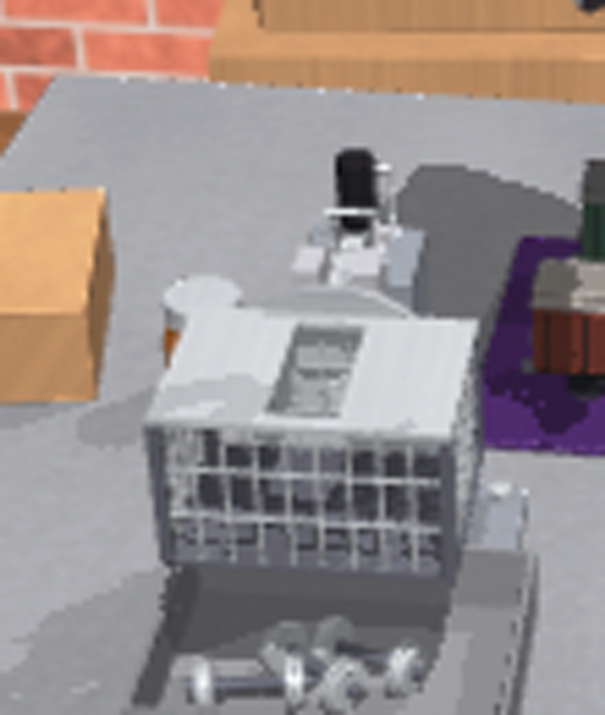

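View pics/t23c.png

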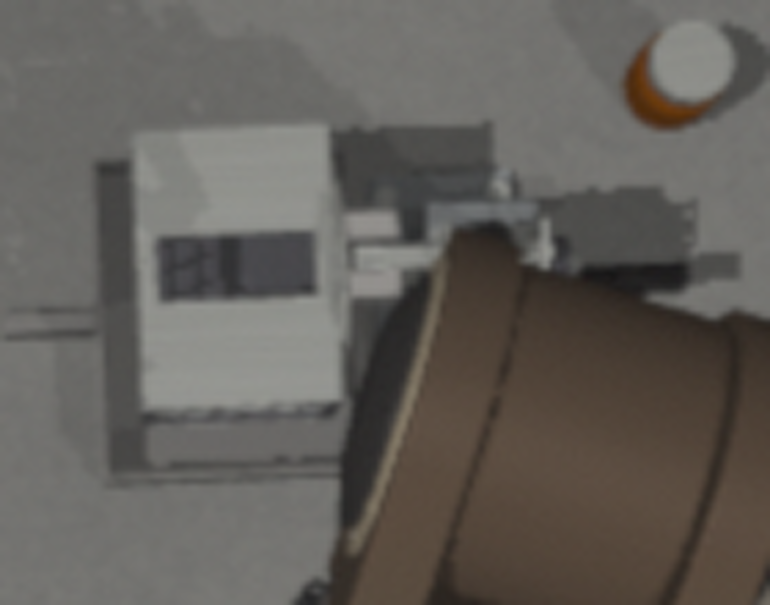

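```bash
python3 -m creep '[{"gripper":0.05,"offset":[0,0.03,0],"spin":-0.17},{"gripper":0.05,"offset":[0,0.06,0],"spin":-0.34},{"gripper":0.05,"offset":[0,0.1,0],"spin":-0.51},{"gripper":0.05,"offset":[0,0.14,0],"spin":-0.68},{"gripper":0.05,"offset":[0,0.18,0],"spin":-0.85},{"gripper":0.05,"offset":[0,0.22,0],"spin":-1.02},{"gripper":0.05,"offset":[0,0.25,-0.03],"spin":-1.19},{"gripper":0.05,"offset":[0.02,0.26,-0.06],"spin":-1.36},{"gripper":0.05,"offset":[0.05,0.26,-0.1],"spin":-1.53},{"gripper":0.05,"offset":[0.08,0.26,-0.12],"spin":-1.7}]'
python3 -m creep '[{"gripper":0.05,"offset":[0.02,0,0],"spin":-0.17},{"gripper":0.05,"offset":[0.05,0,0],"spin":-0.34},{"gripper":0.05,"offset":[0.06,0,0],"spin":-0.51},{"gripper":0.05,"offset":[0.065,0,0],"spin":-0.63},{"gripper":0.05,"offset":[0.065,0,0],"spin":-0.63}]'
python3 - <<'E'
from h import *
snap('wrist','w24');snap('side','s24')
E
```

```text
clock: 37.52
tcp_pos: [0.5059, 0.1202, 0.2383]
ee_rot: [-3.141, 0.002, 0.663]
ft_force: [-0.5, 0.4, 0.2]
width: 0.0501
clock: 38.15
tcp_pos: [0.5711, 0.1199, 0.2398]
ee_rot: [3.141, 0.001, 0.038]
ft_force: [-0.9, -0.1, -0.2]
width: 0.0501
```

View pics/w24.png

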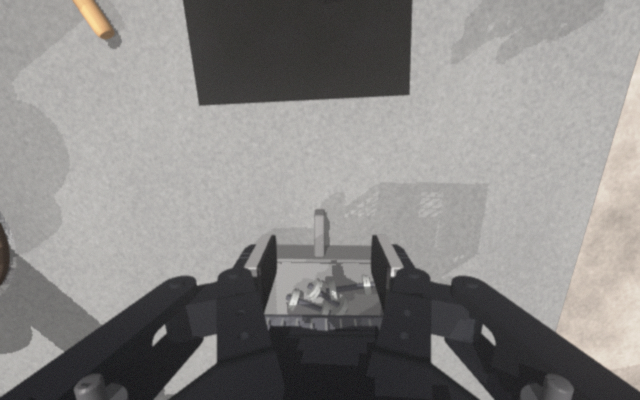

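View pics/s24.png

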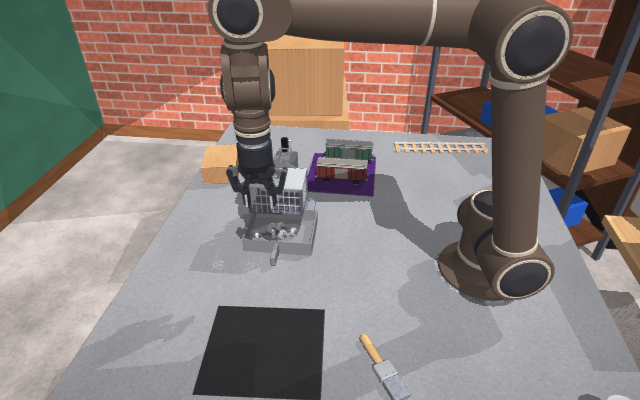

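```bash
python3 - <<'E'
from h import *
print([unproj('w24',u,.04)[:2] for u in [(320,210),(320,254)]])
crop('w24','w24c',(230,190,410,340),4.4)
E
```

```text
[array([0.56827389, 0.07608872]), array([0.57042503, 0.01477859])]
```

View pics/w24c.png

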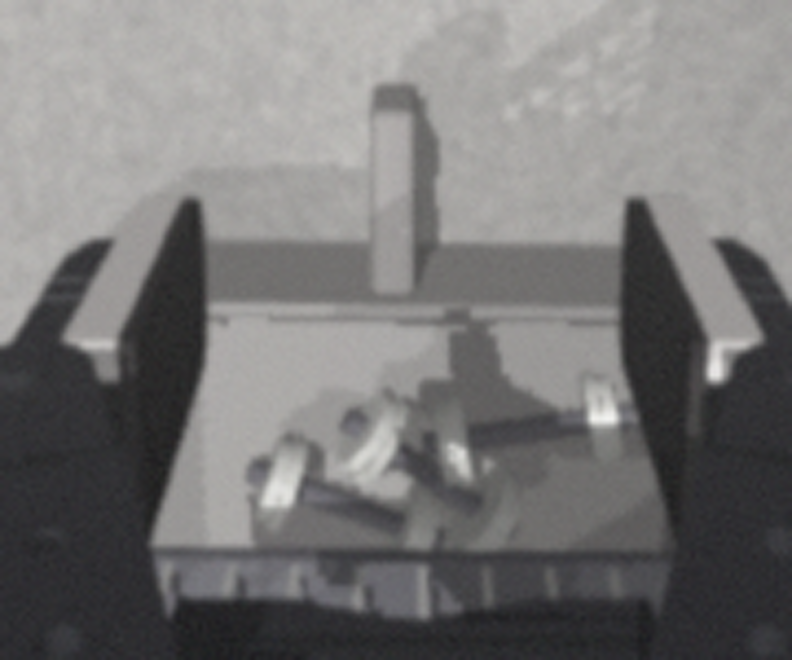

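```bash
python3 -m creep '[{"gripper":0.05,"offset":[-0.002,-0.03,-0.05],"spin":0},{"gripper":0.05,"offset":[-0.002,-0.06,-0.1],"spin":0},{"gripper":0.05,"offset":[-0.002,-0.07,-0.15],"spin":0},{"gripper":0.05,"offset":[-0.002,-0.072,-0.195],"spin":0},{"gripper":0.05,"offset":[-0.002,-0.072,-0.214],"spin":0},{"gripper":0.05,"offset":[-0.002,-0.072,-0.219],"spin":0},{"gripper":0.0,"offset":[-0.002,-0.072,-0.219],"spin":0},{"gripper":0.0,"offset":[-0.002,-0.072,-0.219],"spin":0},{"gripper":0.0,"offset":[-0.002,-0.072,-0.219],"spin":0},{"gripper":0.0,"offset":[-0.002,-0.072,-0.219],"spin":0}]'
```

```text
clock: 39.5
tcp_pos: [0.5694, 0.0483, 0.0227]
ee_rot: [-3.141, -0.002, 0.036]
ft_force: [-1.7, 0.8, 7.2]
width: 0.0122
```

```bash
python3 -m creep '[{"gripper":0.0,"offset":[-0.001,0.01,0],"spin":0},{"gripper":0.0,"offset":[-0.004,0.035,0],"spin":0},{"gripper":0.0,"offset":[-0.008,0.07,0],"spin":0.005},{"gripper":0.0,"offset":[-0.012,0.105,0],"spin":0.01},{"gripper":0.0,"offset":[-0.017,0.14,0],"spin":0.015},{"gripper":0.0,"offset":[-0.021,0.175,0],"spin":0.02},{"gripper":0.0,"offset":[-0.025,0.21,0],"spin":0.025},{"gripper":0.0,"offset":[-0.029,0.245,0],"spin":0.03},{"gripper":0.0,"offset":[-0.033,0.28,0],"spin":0.035},{"gripper":0.0,"offset":[-0.037,0.31,0],"spin":0.04}]'
python3 -m creep '[{"gripper":0.0,"offset":[-0.003,0.03,0],"spin":0.004},{"gripper":0.0,"offset":[-0.006,0.055,0],"spin":0.008},{"gripper":0.0,"offset":[-0.008,0.075,0],"spin":0.01},{"gripper":0.0,"offset":[-0.01,0.086,0],"spin":0.01},{"gripper":0.0,"offset":[-0.01,0.087,0],"spin":0.01},{"gripper":0.0,"offset":[-0.01,0.087,0],"spin":0.01}]'
python3 - <<'E'
from h import *
snap('side','s25');crop('s25','s25d',(180,290,340,400),5);snap('top','t25');crop('t25','t25c',(170,120,270,240),5)
E
```

```text
clock: 40.75
tcp_pos: [0.5325, 0.3582, 0.0225]
ee_rot: [3.139, -0.003, 0.076]
ft_force: [1.2, -6.0, 6.2]
width: 0.0121
clock: 41.5
tcp_pos: [0.5222, 0.4451, 0.0227]
ee_rot: [3.141, -0.002, 0.087]
ft_force: [-1.0, -3.2, 5.0]
width: 0.0119
```

View pics/s25d.png

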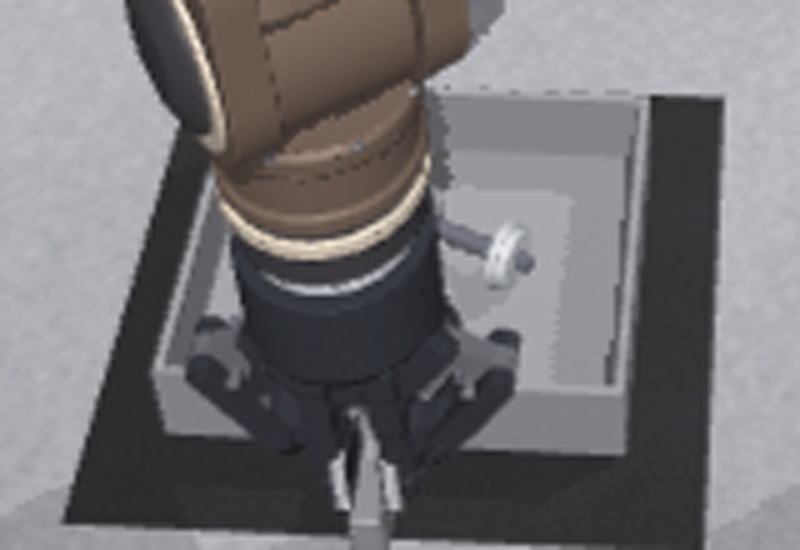

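View pics/t25c.png

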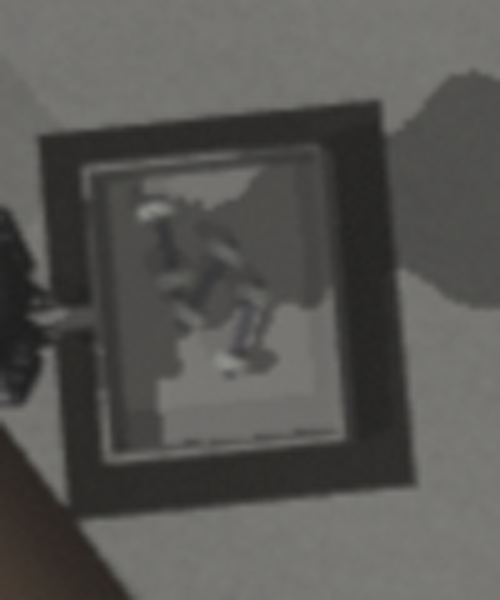

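```bash
python3 - <<'E'
from h import *
a=cp('t25',[(80,168),(325,148),(352,440),(105,463)],(170,120),5,.045);b=cp('t25',[(38,135),(381,102),(414,485),(72,520)],(170,120),5,0)
print(a.mean(0),b.mean(0))
E
```

```text
[0.53030221 0.32390383] [0.53153069 0.32799816]
```

```bash
python3 -m creep '[{"gripper":0.0,"offset":[0.001,0.002,0],"spin":0},{"gripper":0.0,"offset":[0.001,0.002,0],"spin":0},{"gripper":0.05,"offset":[0.001,0.002,0],"spin":0},{"gripper":0.05,"offset":[0.001,0.002,0],"spin":0},{"gripper":0.05,"offset":[0.001,0.002,0.01],"spin":0},{"gripper":0.05,"offset":[0,0.002,0.06],"spin":0},{"gripper":0.05,"offset":[-0.02,-0.02,0.12],"spin":0},{"gripper":0.05,"offset":[-0.04,-0.07,0.18],"spin":0},{"gripper":0.05,"offset":[-0.06,-0.13,0.2],"spin":0},{"gripper":0.05,"offset":[-0.08,-0.19,0.2],"spin":0}]'
python3 - <<'E'
from h import *
snap('wrist','w26');snap('side','s26');crop('s26','s26d',(180,120,340,240),5);snap('top','t26');crop('t26','t26c',(170,120,370,240),4)
E
```

```text
clock: 42.85
tcp_pos: [0.449, 0.276, 0.2214]
ee_rot: [-3.14, -0.004, 0.087]
ft_force: [1.2, -0.9, 0.4]
width: 0.0502
```

View pics/w26.png

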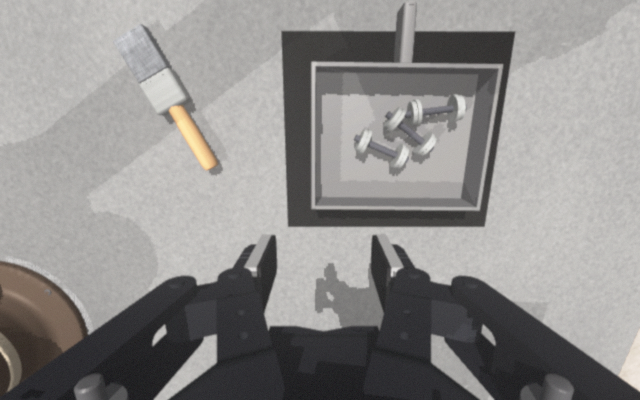

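View pics/s26d.png

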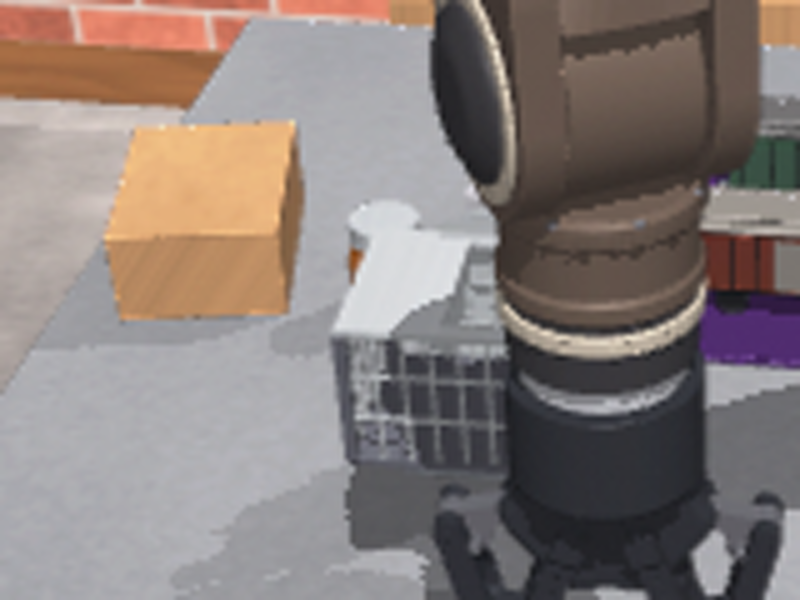

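View pics/t26c.png

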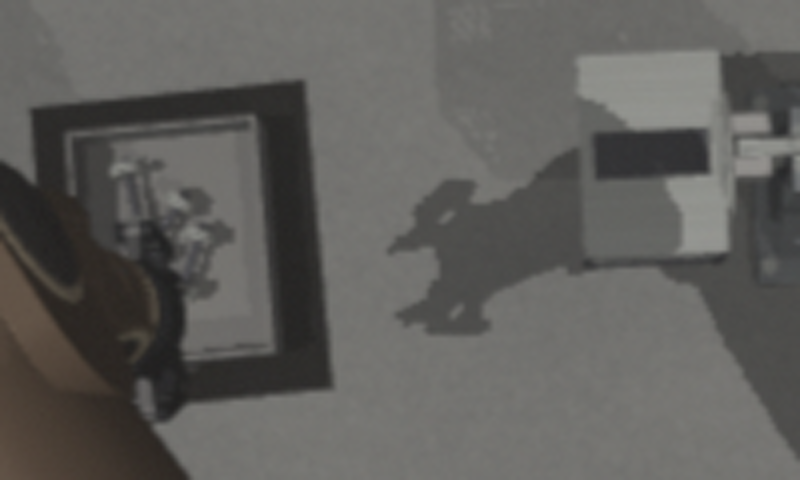

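```bash
python3 - <<'E'
from h import *
a=np.array([unproj('w26',u,.045) for u in [(312,63),(502,66),(480,210),(311,208)]]);b=np.array([unproj('w26',u,0) for u in [(282,31),(515,31),(485,226),(289,226)]])
print(a.mean(0),b.mean(0))
E
python3 -m creep '[{"gripper":0.05,"offset":[-0.03,-0.02,0.04],"spin":-0.1},{"gripper":0.05,"offset":[-0.06,-0.06,0.07],"spin":-0.1},{"gripper":0.05,"offset":[-0.09,-0.1,0.07],"spin":-0.1},{"gripper":0.05,"offset":[-0.12,-0.14,0.07],"spin":-0.1},{"gripper":0.05,"offset":[-0.14,-0.18,0.07],"spin":-0.1},{"gripper":0.05,"offset":[-0.14,-0.22,0.07],"spin":-0.1},{"gripper":0.05,"offset":[-0.14,-0.27,0.07],"spin":-0.1}]'
python3 - <<'E'
from h import *
snap('side','s27');crop('s27','s27d',(230,130,330,230),7);snap('top','t27');crop('t27','t27c',(170,110,330,230),5)
E
```

```text
[0.5322489  0.32761006 0.045     ] [0.53278188 0.33011409 0.        ]
clock: 43.88
tcp_pos: [0.3092, 0.006, 0.2889]
ee_rot: [-3.141, -0.002, -0.011]
ft_force: [1.3, -0.1, 0.7]
width: 0.0502
```

View pics/s27d.png

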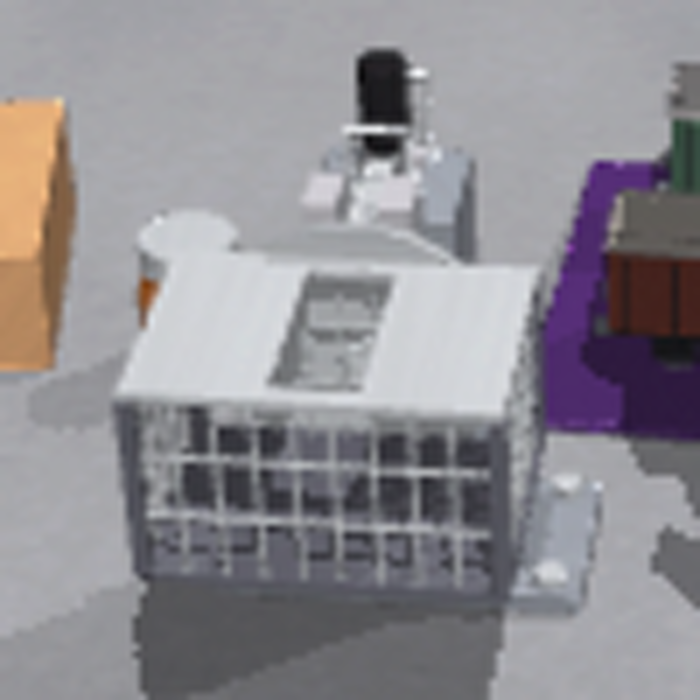

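View pics/t27c.png

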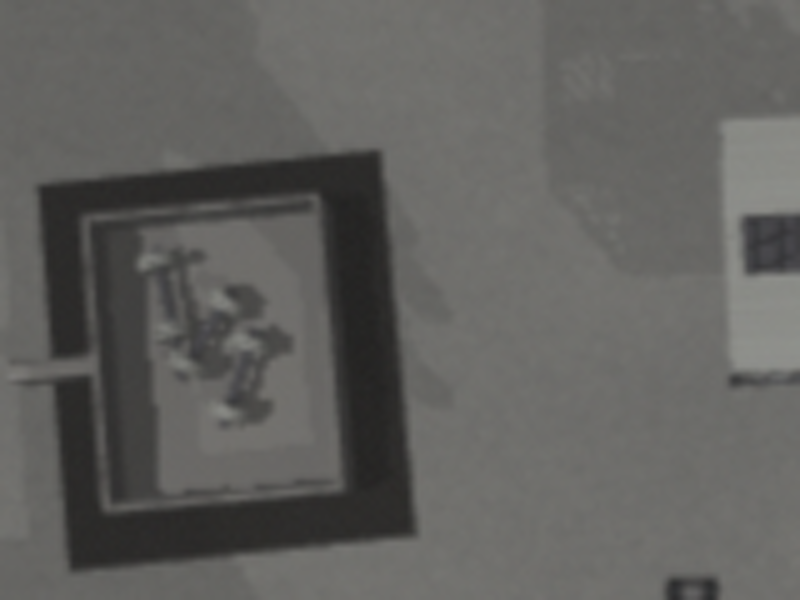

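```bash
python3 -m creep '[{"gripper":0.05,"offset":[0.03,-0.03,-0.04],"spin":0},{"gripper":0.05,"offset":[0.06,-0.06,-0.08],"spin":0},{"gripper":0.05,"offset":[0.085,-0.08,-0.11],"spin":0},{"gripper":0.05,"offset":[0.085,-0.08,-0.11],"spin":0}]'
python3 - <<'E'
from h import *
snap('wrist','w28')
a=np.load('pics/s9.npz')['img'][180:225,240:310];b=np.load('pics/s27.npz')['img'][180:225,240:310]
cv2.imwrite('pics/cmp.png',cv2.resize(np.vstack([a,b]),None,fx=8,fy=6,interpolation=cv2.INTER_CUBIC))
E
```

```text
clock: 44.48
tcp_pos: [0.3943, -0.0734, 0.1758]
ee_rot: [-3.14, 0.005, -0.014]
ft_force: [0.3, -0.8, 0.3]
width: 0.0501
```

View pics/w28.png

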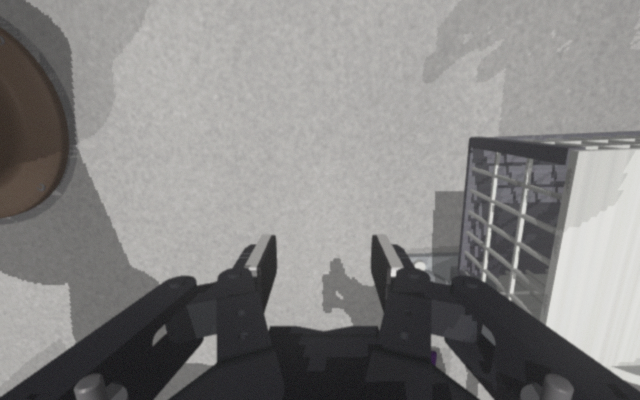

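View pics/cmp.png

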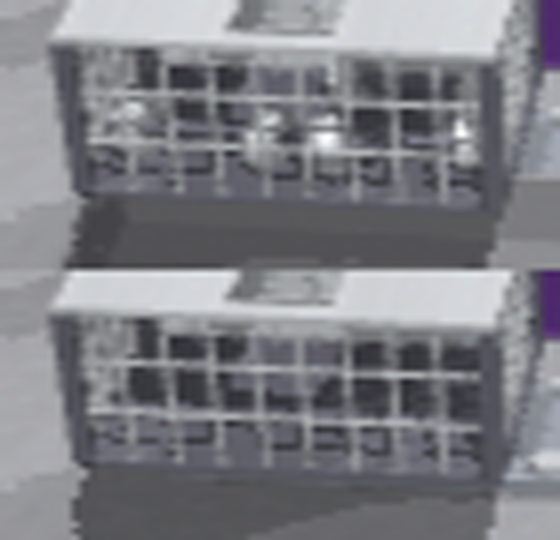

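```bash
python3 - <<'E'
from h import *
s=read_state();print(s['clock'],s['width'],s['ft_force']);print(finish_job())
E
```

```text
44.525 0.04996420262426604 [ 0.14682859  0.79661953 -0.35429884]
the job is handed in; nothing more can be done
None
```

The job is done and handed in at 44.5 s of the 208 s allowed; no verdict was reported.

**What I did**
- I lifted the brown van onto the free half of the board and slid the tray under the basket.
- I lifted and drew the bolt, turned the basket upside down and rocked it, then swung it upright against its stop.
- I shot the bolt home, lowered it, and slid the tray back onto its mat.

**What the last checks showed**
- **Wheelsets:** three lie in the tray, and the basket looks empty from the side compared with an earlier picture. While the basket was upside down I thought there might be a fourth, but clearer views showed only three.
- **Bolt:** it is in the fork and its knob is back at its home height.
- **Tray:** it sits within about 3 mm of the mat's middle by the last measurement (wrist camera). The top camera gave about 4 mm just before the final 2 mm correction.
- **Van:** it stands upright along the board. The description gave two slightly different spots: the middle of the half board, or 125 mm from the green van. I set it between them, so it may be 1 to 2 cm from the intended point.

**What went wrong**
- The first grip on the bolt knob slipped off because the fingertips sat about 3 cm higher than stated. I gripped lower and it held.
- The first grip on the tray was shallow for the same reason, but it held.
- I saw no sign of the tray being knocked or of the grip slackening.

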